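Load a spice jar into the jar roller and set its handle

TASK

To get the red-capped spice jar ready for mixing on the jar roller, first lay it down on its side, without letting it topple, in the groove between the two blue ribs of the grey rest and let go. Then take it again from above, lay it on the roller's four wheels, midway between the end plates and with its red cap towards the grey control box, and let go. Only then turn the black handle on the control box until its white pointer is at the green mark, leaving the green-labelled spice jar, the round timer and the tea box where they stand.

Things in the scene. Friction and masses are not known exactly. Their poses are not given: they have to be found in the camera images.
- jar_center (a point): centre (half-way up) of the red-capped spice jar, which starts upright on the worktop. Round, 106 mm tall; glass body 42 mm in diameter, red cap 45 mm in diameter over the last 21 mm; about 0.11 kg. The z axis of the point runs along the jar from its foot to its cap
- rest_groove (a point): middle of the groove of the grey rest, level with the rib tops, 12 mm above the worktop. The rest is a fixed 96 x 130 mm mat, 4 mm thick, with two blue ribs 98 mm long, 8 mm wide, 30 mm apart centre to centre. The groove runs along this point's y axis. A jar lying in it has its axis about 18 mm above this point and does not roll; the cap may point either way
- roller_seat (a point): where the centre of the jar comes to lie on the fixed jar roller, 57 mm above the worktop. The jar lies along this point's y axis with the cap towards -y, where the control box is. Two end plates, inner faces 64 mm either side of here along y, 104 mm wide, reach 82 mm above the worktop
- handle_grip (a point): on the axis of the black handle, at the height to grip, 79 mm above the worktop. The handle is a bar 50 mm long, 12 mm wide, its top 91 mm above the worktop, turning about a vertical axis on the control box (100 x 92 mm, top 56 mm above the worktop), 155 mm from roller_seat along -y. The bar lies along this point's x axis, white pointer end towards -x
- handle (a joint): angle of the black handle (rad): 0 when the pointer is at the first black mark (towards the -x side of the roller), growing clockwise seen from above up to 1.57 at the last mark; the green mark is at 1.05. Light friction, it stays where it is left
- green_jar: bystander: spice jar with a white cap and green label, 47 mm diameter, 98 mm tall, standing loose; origin at the centre of its underside
- timer: bystander: round kitchen timer, white with a red top, 64 mm diameter, 36 mm high, loose; origin at the centre of its underside
- tea: bystander: red tea box, 69 x 123 x 113 mm, loose; origin at the centre of its underside
- roller: the fixed jar roller; origin on the worktop under roller_seat, same axes. Four rubber wheels, 28 mm diameter, 14 mm wide, axles 30 mm above the worktop, 24 mm either side of the middle in x and 38 mm in y: a 62 mm gap between the pairs along y leaves room for fingers, above a base plate 12 mm thick and 120 mm wide. The wheels do not turn
- jar_cap (a point): centre of the top face of the jar's red cap, 53 mm from jar_center along the jar
Things that resemble listed ones, but are neither listed nor needed, are in the scene too. There is more than one size of the part that bears rest_groove; the job needs the smaller.

How it is judged:
On the way, in this order (a step that is already met when the one before it is completed fails the run):
1. the jar lies on its side in the groove of the rest, let go, with the handle not yet turned (angle between jar_center's own z axis and vertical between 1.4 and 1.74 rad and x of jar_center in the frame of rest_groove between -0.012 and 0.012 m and y of jar_center in the frame of rest_groove between -0.045 and 0.045 m and z of jar_center in the frame of rest_groove below 0.024 m and contact force between jar and the fingers below 0.1 N and linear speed of jar below 0.03 m/s and value of joint handle below 0.6 rad), for 0.2 s.
2. the jar lies on the roller's wheels, cap towards the control box, let go, with the handle not yet turned (distance between jar_center and roller_seat below 0.018 m and angle between the z axis of jar_center and the y axis of roller_seat, either way round below 0.14 rad and y of jar_cap in the frame of roller_seat below -0.03 m and contact force between jar and the fingers below 0.1 N and linear speed of jar below 0.03 m/s and value of joint handle below 0.6 rad), for 0.2 s.
3. the handle points at the green mark (value of joint handle between 0.93 and 1.17 rad), for 0.2 s.
At the end, for the whole second after the job is handed in: the jar lies at rest on the roller's wheels, its centre within 18 mm of the seat and its axis within 0.14 rad of the roller's, cap towards the control box; the handle is at 1.05 rad within 0.12 rad (all of step 3 and distance between jar_center and roller_seat below 0.018 m and angle between the z axis of jar_center and the y axis of roller_seat, either way round below 0.14 rad and y of jar_cap in the frame of roller_seat below -0.03 m and linear speed of jar below 0.02 m/s); the robot touches nothing.
It fails at once if the jar is let topple (angular speed of jar above 6 rad/s).
It fails at once if a bystander is moved more than 30 mm (distance of any of green_jar, timer, tea from where it was at the start of the episode above 0.03 m).
It also fails if it takes over 70 s, if anything falls off the work surface, if the arm or the gripper's body presses on something with over 40 N, if the wrist force passes 120 N, or if a joint passes its speed limit or range.

ROBOT

A 6-joint arm with a two-finger parallel gripper is mounted at the origin on a cart in front of the work surface, level with it; the furniture and walls round the work are solid. World frame = base frame: x ahead of the robot, y to its left, z up, the work surface at z = 0. Lengths are in m, angles in rad, forces in N, time in s.
With the tool pointing down it reaches from about 0.375 to 0.9 m from the base axis. Payload 3.1 kg.
Tool frame: the origin (TCP) lies at the very end of the fingers, on their centre line; the grasp point (between the pads) lies 19 mm behind it; z points along the fingers, y is the direction in which the jaws open and shut (so a half turn about z gives the same grasp; the last joint's range is limited). The gripper opens to 85 mm and grips with 20 to 120 N. Pads are 22 mm wide; open, the fingers measure 114 mm over their backs; the gripper's body (76 mm by 85 mm) begins 54 mm behind the grasp point. The pads swing forward as they close: fully open they stand 13 mm farther back than shut.
Start: joints at [0.931, 0.527, 1.433, -0, 1.181, -0.178], TCP at [0.278, 0.56, 0.231] pointing down, gripper open.
Joint ranges: [-3.08, 3.08], [-0.75, 2.2], [0.22, 2.44], [-1.43, 4.57], [0, 2.65], [-2.85, 2.85]. Speed limits (rad/s): [2.79, 2.79, 3.14, 3.14, 3.14, 3.14].

INTERFACE

Orientations are given as a rotation vector (axis times angle).
In Python, from workcell import arm gives the robot as it stands.
- The arm moves only by the tool drive_tool, never from a script. Its argument "plan" is a list of rows, each a list of 7 numbers: the shift along the tool's x, y, z in units of 200 mm (1.0 is 200 mm), then the turn, a rotation vector about the tool's x, y, z in units of 120 degrees (1.0 is 120 degrees), then the finger opening in mm, from 0 to 85.4. A call has 1 to 12 rows; each row is the pose to reach, as a shift and turn from the pose measured when the call began, along the tool's axes at that moment; what a row does not reach only later rows make up. A row lasts 1/12 s, in which the tool goes at most 41.7 mm and 7.16 degrees, less where a joint would pass 70% of its speed; a pose out of reach is approached as far as the arm can. A call with a number of a shift or a turn outside -1 to 1 is refused whole. A call with a gripper value outside its range is refused whole. The fingers move at their own pace and stop on an object; "squeeze" is the grip in N (left out, the last holds). Time passes only in rows, so rows that repeat a pose let the fingers close. It gives the time, the measured TCP pose, the force and the opening at its end, in the units of the state.
- arm.observe(): the state, without advancing time (a new reading comes with each control period).
- arm.capture(name): name is "side" or "top" or "wrist"; returns a dict with "pixels" (384x512x3 uint8, blue, green, red), "fx", "fy", "cx", "cy" (pixels), "eye" and "orientation" of the camera in the world. Camera axes: x right, y down, z forward; pixel columns grow to the right and rows downward; lengths in m; the calibration is good to about 2 mm. A picture is of the moment at which its call begins. There is no depth.
- arm.close_job(): hands the job in, once; it reports no verdict.
The state is a dict: "clock": time; "joint_pos": joint angles; "joint_vel": joint speeds; "joint_torque": joint torques, N m; "tcp_pos": TCP position; "tcp_rot": TCP orientation; "wrist_force": force on the tool from outside, world axes, zero at the start; "moment": the same for the moment, N m; "gripper_width": finger opening in m.
Only numpy, scipy, OpenCV 4.12 (cv2) and the standard library are available. Lean on these libraries where they do the work, as an engineer would, in place of code of your own. Each camera call takes 0.05 s, during which the arm holds its last target.

## Working session

There is one attempt and no reset: what is moved stays moved. The work goes in short steps, Python scripts to look and compute and a tool call to move; the robot and the scene stay as the last step left them, time stands still between calls to the robot, and variables do not carry over. Pictures are saved under pics/ and viewed, and the job is handed in when it is done.

Besides the shell and the picture viewer there is one more tool, called after ">>>" by a JSON object that holds its "method" and its "body", one argument or row to a line. drive_tool: Moves the arm, as the interface text tells. Its arguments: {"type":"object","properties":{"plan":{"type":"array"},"squeeze":{"type":"number"}},"required":["plan"]}

```bash
ls; mkdir -p pics; cat > h.py <<'E'
import numpy as np, cv2
from scipy.spatial.transform import Rotation as R
from workcell import arm
def rot(o):
    o=np.array(o,float)
    if o.shape==(3,3): return o
    if o.size==3: return R.from_rotvec(o).as_matrix()
    return R.from_quat(o).as_matrix()
def cap(n,f):
    c=arm.capture(n); cv2.imwrite('pics/'+f+'.png',c['pixels']); np.save('pics/'+f+'.npy',c,allow_pickle=True); return c
def ld(f): return np.load('pics/'+f+'.npy',allow_pickle=True).item()
def ray(c,u,v):
    d=rot(c['orientation'])@np.array([(u-c['cx'])/c['fx'],(v-c['cy'])/c['fy'],1.0]); return np.array(c['eye']),d
def onz(c,u,v,z):
    e,d=ray(c,u,v); return e+d*(z-e[2])/d[2]
def proj(c,p):
    q=rot(c['orientation']).T@(np.array(p)-np.array(c['eye'])); return c['cx']+c['fx']*q[0]/q[2], c['cy']+c['fy']*q[1]/q[2]
def tri(*rs):
    A=np.zeros((3,3));b=np.zeros(3)
    for e,d in rs:
        d=d/np.linalg.norm(d);P=np.eye(3)-np.outer(d,d);A+=P;b+=P@e
    p=np.linalg.solve(A,b); return p
E
python3 - <<'E'
from h import *
s=arm.observe()
for k,v in s.items(): print(k,np.round(v,3))
for n in ['side','top','wrist']:
    c=cap(n,n+'0'); print(n,c['fx'],c['fy'],c['cx'],c['cy'],c['eye'],c['orientation'])
E
```

```text
pics
clock 0.0
joint_pos [ 0.932  0.528  1.434  0.     1.181 -0.178]
joint_vel [ 0.001  0.001  0.     0.    -0.001  0.   ]
joint_torque [-1.0000e-03 -4.4235e+01 -1.7802e+01 -0.0000e+00  9.0000e-03  0.0000e+00]
tcp_pos [0.277 0.559 0.23 ]
tcp_rot [-7.170e-01 -3.058e+00  3.000e-03]
wrist_force [ 0.916 -0.422  0.651]
moment [ 0.014 -0.042  0.001]
gripper_width 0.085
side 449.91754185897264 449.91754185897264 255.3814477822276 191.41591132433177 [ 0.17984577 -0.99003404  0.74761413] [-2.03585804  0.35121572 -0.22549626]
top 367.44651264015425 367.44651264015425 257.1450271936972 189.8782028165267 [0.32082771 0.15641849 1.43631158] [-2.07494219  2.14418304 -0.23219491]
wrist 282.5064182288281 282.5064182288281 256.2341195112615 192.16078039320337 [0.2171863  0.58936838 0.37294158] [2.46766052 1.53255681 0.20421055]
```

View pics/side0.png

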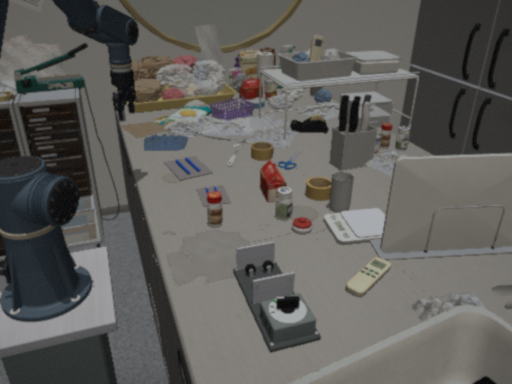

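View pics/top0.png

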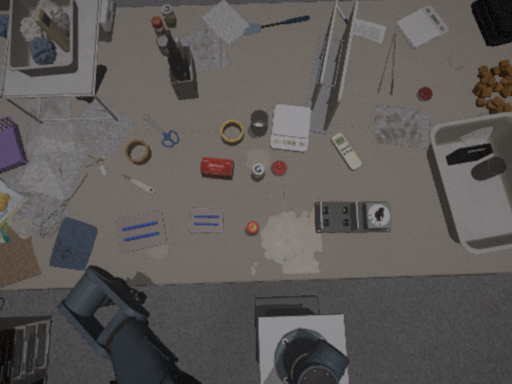

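View pics/wrist0.png

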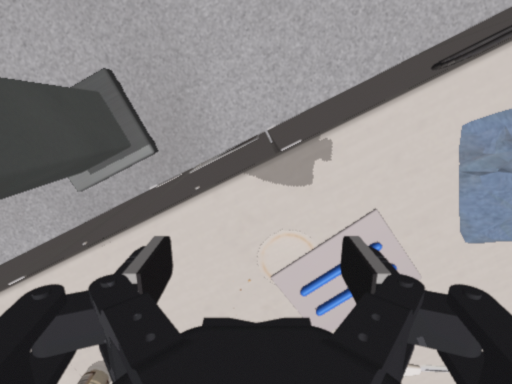

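```bash
python3 - <<'E'
from h import *
t=ld('top0')['pixels'];s=ld('side0')['pixels']
cv2.imwrite('pics/topc.png',cv2.resize(t[145:265,110:300],None,fx=4,fy=4,interpolation=cv2.INTER_CUBIC))
cv2.imwrite('pics/topr.png',cv2.resize(t[180:250,290:410],None,fx=6,fy=6,interpolation=cv2.INTER_CUBIC))
cv2.imwrite('pics/sidec.png',cv2.resize(s[150:240,160:320],None,fx=5,fy=5,interpolation=cv2.INTER_CUBIC))
cv2.imwrite('pics/sider.png',cv2.resize(s[235:350,225:335],None,fx=5,fy=5,interpolation=cv2.INTER_CUBIC))
E
```

```text
(no output)
```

View pics/topc.png

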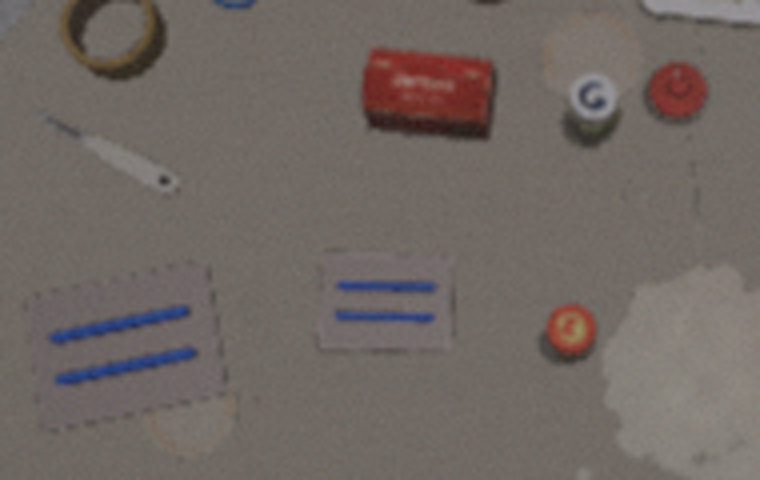

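View pics/topr.png

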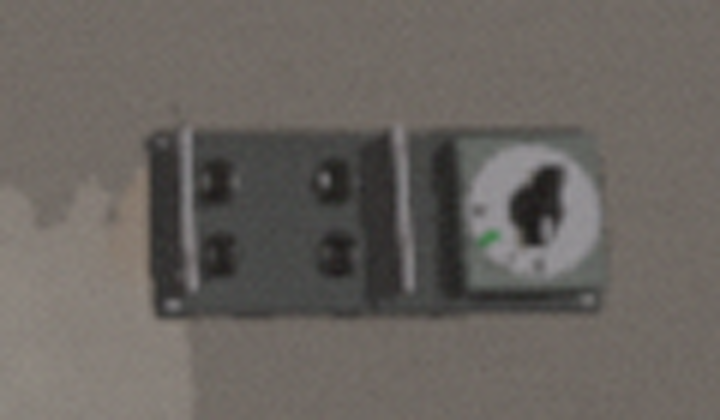

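View pics/sidec.png

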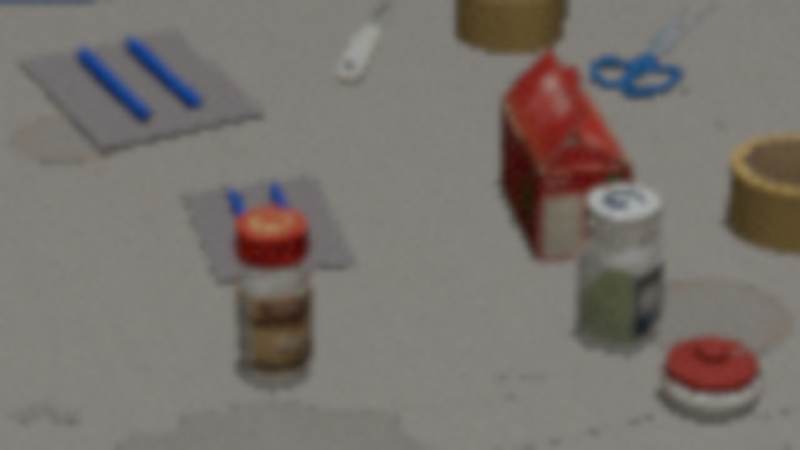

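View pics/sider.png

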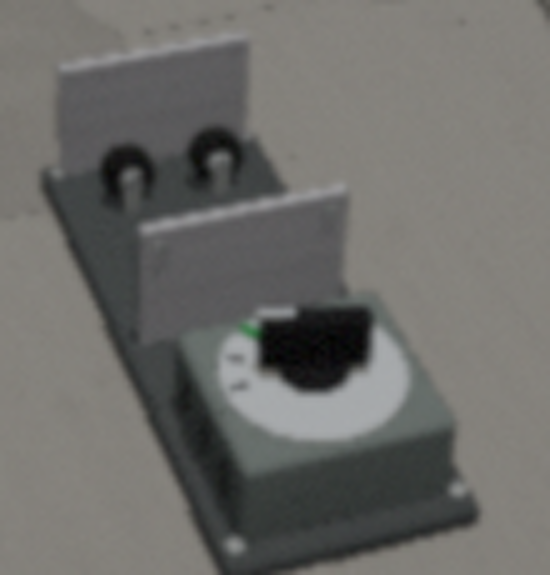

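```bash
cat >> h.py <<'E'
def blobs(c,kind,amin=8,roi=None):
    im=c['pixels'];hsv=cv2.cvtColor(im,cv2.COLOR_BGR2HSV);H,S,V=[hsv[...,i].astype(int) for i in range(3)]
    if kind=='blue': m=(H>105)&(H<130)&(S>120)
    if kind=='red': m=((H<8)|(H>170))&(S>140)&(V>60)
    if kind=='redyel': m=((H<25)|(H>170))&(S>110)&(V>60)
    if kind=='green': m=(H>45)&(H<80)&(S>100)
    if kind=='blueloose': m=(H>100)&(H<130)&(S>90)
    m=m.astype(np.uint8)
    if roi: 
        k=np.zeros_like(m);x0,y0,x1,y1=roi;k[y0:y1,x0:x1]=1;m=m*k
    n,l,st,ce=cv2.connectedComponentsWithStats(m)
    out=[]
    for i in range(1,n):
        if st[i,4]>=amin:
            ys,xs=np.nonzero(l==i);r=cv2.minAreaRect(np.c_[xs,ys].astype(np.float32))
            out.append((ce[i],st[i],r,np.c_[xs,ys]))
    return out
E
python3 - <<'E'
from h import *
t=ld('top0');s=ld('side0')
for n,c,k in [('top',t,'blue'),('top',t,'redyel'),('top',t,'green'),('side',s,'blue'),('side',s,'redyel'),('side',s,'green')]:
    for b in blobs(c,k): print(n,k,b[0].round(1),b[1],np.round(b[2][1],1),round(b[2][2],1), onz(c,*b[0],0.012).round(3))
E
```

```text
top blue [165.3 136.3] [162 133   8  10  23] [ 4.6 11.4] 36.9 [0.868 0.514 0.012]
top blue [171.6 140.8] [169 137   7   8  12] [8.5 2.1] 45.0 [0.848 0.488 0.012]
top blue [206.5 216.1] [195 216  23   2  25] [ 1. 22.] 90.0 [0.533 0.346 0.012]
top blue [139.3 225.7] [123 222  34   8  70] [ 2.  33.7] 78.7 [0.504 0.607 0.012]
top blue [204.4 223.9] [194 223  24   2  27] [23.  1.] -0.0 [0.503 0.354 0.012]
top blue [140.9 236.3] [125 232  33   9  70] [ 2.1 33. ] 78.1 [0.463 0.6   0.012]
top redyel [156.1  21. ] [152  17  10   9  68] [8.5 8.5] 45.0 [1.408 0.565 0.012]
top redyel [495.3  81.1] [476  60  36  37 650] [36. 35.] 90.0 [ 1.071 -0.881  0.012]
top redyel [496.5  70.2] [494  67   6   8  34] [7. 5.] 90.0 [ 1.121 -0.894  0.012]
top redyel [425.2  92.8] [419  87  13  12 115] [11. 12.] 90.0 [ 1.027 -0.576  0.012]
top redyel [498.9 104.9] [488  97  23  16 209] [23.4 13.5] 32.0 [ 0.962 -0.877  0.012]
top redyel [480.7 101. ] [477  98   8   7  49] [6. 7.] 90.0 [ 0.982 -0.804  0.012]
top redyel [232.7 134.1] [221 121  23  22  84] [18.1 22.4] 65.0 [0.869 0.238 0.012]
top redyel [224.  123.6] 
[... 1339 characters left out ...]
   5  18] [5. 4.] 0.0 [1.391 0.606 0.012]
side redyel [261.4 153.5] [252 147  20  13 200] [12. 19.] 90.0 [0.798 0.619 0.012]
side redyel [271.2 176.7] [261 160  25  40 449] [32.9 24.2] 60.3 [0.756 0.403 0.012]
side redyel [317.9 192. ] [307 181  24  19 293] [23.8 16.7] 8.1 [0.865 0.237 0.012]
side redyel [213.8 197. ] [207 191  14  13 147] [12. 13.] 90.0 [0.512 0.319 0.012]
side redyel [212.9 212.1] [211 211   6   3  14] [5. 2.] 0.0 [0.483 0.222 0.012]
side redyel [214.9 218.2] [211 214  10   9  36] [7.7 9.1] 83.7 [0.479 0.184 0.012]
side redyel [301.9 222.5] [294 218  17  10 145] [ 9. 16.] 90.0 [0.726 0.072 0.012]
side green [26.2 85.9] [23 84  8  5 12] [2.8 7.2] 68.2 [-0.201  2.065  0.012]
```

```bash
python3 - <<'E'
from h import *
t=ld('top0');s=ld('side0')
p=tri(ray(t,252.5,227.5),ray(s,214.2,193.6));print('jar cap top',p,proj(t,p),proj(s,p))
# foot check
print('foot via side', [onz(s,u,225.5,0) for u in (214.6,)])
# rest: ribs in side crop hidden; mat corners side crop: (182,197),(318,177),(355,268),(217,283)
sc=lambda u,v:(160+u/5,150+v/5)
for q in [(182,197),(318,177),(355,268),(217,283)]: print('mat side',onz(s,*sc(*q),0.004).round(3))
tc=lambda u,v:(110+u/4,145+v/4)
for q in [(323,248),(455,260),(452,350),(320,348)]: print('mat top',onz(t,*tc(*q),0.004).round(3))
for q in [(338,285),(434,287),(336,315),(433,318)]: print('rib top',onz(t,*tc(*q),0.012).round(3))
# rib end near in side: (236,190..), far rib (275,185)
tr=lambda u,v:(290+u/6,180+v/6)
sr=lambda u,v:(225+u/5,235+v/5)
# plates: top corners. left plate (far, +y) side crop corners (58,70),(248,40); top crop (187,128),(193,290)
# right plate side (140,228),(345,188); top (398,125),(408,290)
for n,a,b in [('P1a',(187,128),(248,40)),('P1b',(193,290),(58,70)),('P2a',(398,125),(345,188)),('P2b',(408,290),(140,228))]:
    P=tri(ray(t,*tr(*a)),ray(s,*sr(*b)));print(n,P.round(3),np.round(proj(t,P)-np.array(tr(*a)),2),onz(t,*tr(*a),.082).round(3),onz(s,*sr(*b),.082).round(3))
print('dial top', onz(t,*tr(535,210),.058).round(3),'dial side',onz(s,*sr(314,373),.058).round(3))
print('box',onz(t,*tr(527,210),.056).round(3))
E
```

```text
jar cap top [0.47338882 0.16693679 0.10892106] (np.float64(252.56797043179355), np.float64(227.07203276297892)) (np.float64(213.68414278885302), np.float64(193.68385274948415))
foot via side [array([0.4711988 , 0.16184146, 0.        ])]
mat side [0.472 0.408 0.004]
mat side [0.572 0.407 0.004]
mat side [0.558 0.27  0.004]
mat side [0.466 0.281 0.004]
mat top [0.573 0.409 0.004]
mat top [0.557 0.279 0.004]
mat top [0.468 0.283 0.004]
mat top [0.474 0.412 0.004]
rib top [0.534 0.393 0.012]
rib top [0.529 0.299 0.012]
rib top [0.505 0.395 0.012]
rib top [0.499 0.301 0.012]
P1a [ 0.565 -0.093  0.079] [ 0.01 -0.06] [ 0.565 -0.093  0.082] [ 0.564 -0.097  0.082]
P1b [ 0.463 -0.089  0.081] [-0.01  0.09] [ 0.463 -0.089  0.082] [ 0.462 -0.09   0.082]
P2a [ 0.562 -0.225  0.081] [-0.02  0.09] [ 0.562 -0.225  0.082] [ 0.561 -0.226  0.082]
P2b [ 0.459 -0.222  0.082] [ 0.02 -0.11] [ 0.459 -0.221  0.082] [ 0.46  -0.222  0.082]
dial top [ 0.509 -0.313  0.058] dial side [ 0.509 -0.312  0.058]
box [ 0.51  -0.308  0.056]
```

>>> {"method": "drive_tool", "body": {
  "plan": [
    [-0.14, -0.08, -0.05, 0, 0, 0.06, 85],
    [-0.28, -0.16, -0.1, 0, 0, 0.12, 85],
    [-0.42, -0.24, -0.15, 0, 0, 0.18, 85],
    [-0.56, -0.32, -0.2, 0, 0, 0.24, 85],
    [-0.7, -0.4, -0.25, 0, 0, 0.3, 85]
  ]
}}

```text
clock: 0.57
tcp_pos: [0.3677, 0.4242, 0.2807]
tcp_rot: [-1.63, -2.685, 0.004]
wrist_force: [0.2, 0.7, 0.1]
gripper_width: 0.0851
```

```bash
cat >> h.py <<'E'
def log():
    s=arm.observe(); import json
    open('log.jsonl','a').write(json.dumps([list(map(float,s['joint_pos'])),list(map(float,s['tcp_pos'])),list(map(float,s['tcp_rot']))])+'\n'); return s
def goto(p,Rm):
    """units to reach world position p and rotation matrix Rm"""
    s=log(); R0=rot(s['tcp_rot']); d=R0.T@(np.array(p)-s['tcp_pos'])/0.2
    w=R.from_matrix(R0.T@Rm).as_rotvec()/np.deg2rad(120)
    print('clock',s['clock'],'tcp',np.round(s['tcp_pos'],4),'q',np.round(s['joint_pos'],3),'F',np.round(s['wrist_force'],1))
    print('shift',d.round(3),'turn',w.round(4),'rows',round(max(np.linalg.norm(d)*200/41.7,np.linalg.norm(w)*120/7.16),1))
def Rdown(yaw,tilt=0,flip=False):
    """tool down; tool x = +y (rotated by yaw about z) ; tilt about world-ish x: tilt>0 -> tool points toward -y"""
    M=np.array([[0,1,0],[1,0,0],[0,0,-1.0]])
    if flip: M=M@R.from_rotvec([0,0,np.pi]).as_matrix()
    return R.from_rotvec([0,0,yaw]).as_matrix()@R.from_rotvec([-tilt,0,0]).as_matrix()@M
E
python3 - <<'E'
from h import *
import json
s0=[[0.932,.528,1.434,0,1.181,-.178],[.277,.559,.23],[-.717,-3.058,.003]]
open('log.jsonl','a').write(json.dumps(s0)+'\n')
print(Rdown(0,.8)[:,2])
goto([.43,.30,.30],Rdown(-.05))
E
```

```text
[ 0.         -0.71735609 -0.69670671]
clock 0.5667 tcp [0.3677 0.4242 0.2807] q [ 6.580e-01  3.870e-01  1.533e+00 -1.000e-03  1.224e+00  1.790e-01] F [0.2 0.7 0.1]
shift [-0.695 -0.01  -0.096] turn [-0.001   0.0007  0.2528] rows 4.2
```

>>> {"method": "drive_tool", "body": {
  "plan": [
    [-0.17, 0, -0.03, 0, 0, 0.06, 85],
    [-0.34, 0, -0.06, 0, 0, 0.12, 85],
    [-0.52, -0.01, -0.08, 0, 0, 0.18, 85],
    [-0.69, -0.01, -0.1, 0, 0, 0.25, 85],
    [-0.69, -0.01, -0.1, 0, 0, 0.25, 85]
  ]
}}

```text
clock: 0.98
tcp_pos: [0.4326, 0.2962, 0.3015]
tcp_rot: [2.278, 2.158, -0.003]
wrist_force: [0.0, 0.8, -0.7]
gripper_width: 0.0851
```

```bash
python3 - <<'E'
from h import *
c=cap('wrist','w1'); s=log()
print(c['eye'],s['tcp_pos'],s['joint_pos'])
for k in ['blue','redyel']:
    for b in blobs(c,k,30): print(k,b[0].round(1),b[1],np.round(b[2][1],1),round(b[2][2],1), onz(c,*b[0],0.012).round(4))
E
```

```text
[0.43583795 0.36387036 0.44376086] [0.43127456 0.29822117 0.30118487] [ 0.39269974  0.3115645   1.59264037 -0.00185921  1.23896968  0.44540113]
blue [301.  118.4] [298  86   7  66 290] [ 4.4 65.1] 2.4 [0.5022 0.3526 0.012 ]
blue [321.1 118. ] [318  86   8  66 288] [ 4.6 65.2] 3.6 [0.532  0.3514 0.012 ]
redyel [434.9 141.6] [ 412  103   47   88 2075] [28.8 90.2] 13.5 [0.7042 0.3077 0.012 ]
redyel [474.5 149.2] [ 438  103   73   96 4160] [ 56.5 100.4] 15.0 [0.766 0.293 0.012]
redyel [507.3 182.3] [501 162  11  40 290] [39. 10.] 90.0 [0.8256 0.2378 0.012 ]
redyel [291.9 258.1] [276 242  33  35 732] [34. 32.] 90.0 [0.4844 0.1235 0.012 ]
redyel [432.  284.7] [419 276  30  17 289] [29.3 15.3] 32.7 [0.7283 0.0584 0.012 ]
```

View pics/w1.png

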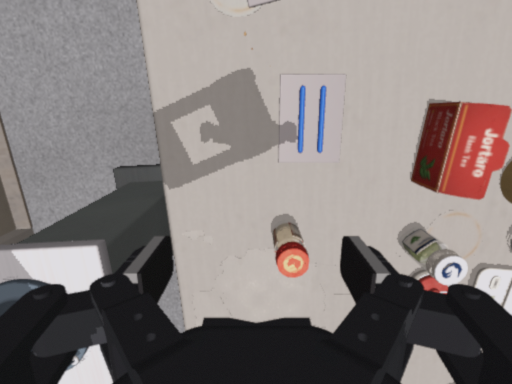

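```bash
cat > kin.py <<'E'
import numpy as np, json
from scipy.spatial.transform import Rotation as R
from scipy.optimize import least_squares
Y=lambda a:R.from_rotvec([0,a,0]).as_matrix(); Z=lambda a:R.from_rotvec([0,0,a]).as_matrix()
def fk(q,p):
    a1,d,h,L1,e,L2,L6=p
    M=Z(q[0]); t=M@np.array([a1,d,h]); M=M@Y(q[1]); t=t+M@np.array([0,0,L1]); M=M@Y(q[2]); t=t+M@np.array([e,0,L2]); M=M@Z(q[3])@Y(q[4]); t=t+M@np.array([0,0,L6]); M=M@Z(q[5]+np.pi/2)
    return t,M
def data(): return [json.loads(l) for l in open('log.jsonl')]
def fit():
    D=data(); 
    x0=np.array([0,.11,.3,.35,0,.35,.25])
    f=lambda p: np.concatenate([fk(q,p)[0]-t for q,t,w in D]+[(p-x0)*1e-3])
    r=least_squares(f,x0); return r.x,f(r.x)
if __name__=='__main__':
    p,r=fit(); print(p.round(4)); print(r[:-7].reshape(-1,3).round(4))
    for q,t,w in data(): print((R.from_matrix(fk(q,p)[1]).inv()*R.from_rotvec(w)).as_rotvec().round(3))
E
python3 kin.py; python3 - <<'E'
from h import *
c=ld('w1');t=ld('top0')
print('cap top',onz(c,293,262,.106), tri(ray(c,293,262),ray(t,252.5,227.5)))
print('groove',tri(ray(c,311.05,118.2),ray(t,205.45,220)))
for b in blobs(c,'blue',30):
    v=b[3].astype(float);print([onz(c,v[v[:,1]==y,0].mean(),y,.012).round(4) for y in (88,149)])
E
```

```text
[-0.0104  0.1109  0.2446  0.5888  0.1215  0.4049  0.2565]
[[-0.      0.      0.    ]
 [-0.     -0.0001 -0.0001]
 [ 0.      0.      0.0001]]
[ 0.001 -0.    -0.   ]
[ 0.  0. -0.]
[-0.  0. -0.]
cap top [0.47518453 0.16991752 0.106     ] [0.47422492 0.1672999  0.10128414]
groove [0.51935611 0.35177433 0.00133782]
[array([0.5048, 0.3947, 0.012 ]), array([0.4995, 0.3075, 0.012 ])]
[array([0.5343, 0.3932, 0.012 ]), array([0.5299, 0.3059, 0.012 ])]
```

```bash
python3 - <<'E'
from h import *
goto([.474,.33,.28],Rdown(-.05,.5))
E
```

```text
clock 1.0333 tcp [0.4313 0.2982 0.3012] q [ 0.393  0.312  1.593 -0.002  1.239  0.445] F [-0.3  0.4  0.3]
shift [0.17  0.205 0.105] turn [-0.0006 -0.2377 -0.0009] rows 4.0
```

>>> {"method": "drive_tool", "body": {
  "plan": [
    [0.04, 0.05, 0.03, 0, -0.06, 0, 85],
    [0.08, 0.1, 0.05, 0, -0.12, 0, 85],
    [0.12, 0.15, 0.08, 0, -0.18, 0, 85],
    [0.17, 0.2, 0.1, 0, -0.24, 0, 85],
    [0.17, 0.2, 0.1, 0, -0.24, 0, 85]
  ]
}}

```text
clock: 1.45
tcp_pos: [0.473, 0.3346, 0.274]
tcp_rot: [1.984, 1.899, -0.526]
wrist_force: [-1.4, 1.1, -1.0]
gripper_width: 0.0853
```

```bash
cat >> kin.py <<'E'
def ik(p,Rm,par,q0):
    f=lambda q:np.concatenate([(fk(q,par)[0]-p)*5,R.from_matrix(fk(q,par)[1].T@Rm).as_rotvec()])
    lo=[-3.08,-.75,.22,-1.43,0,-2.85];hi=[3.08,2.2,2.44,4.57,2.65,2.85]
    r=least_squares(f,np.clip(q0,np.array(lo)+.01,np.array(hi)-.01),bounds=(lo,hi)); return r.x,np.linalg.norm(r.fun)
E
python3 - <<'E'
from h import *
from kin import *
c=cap('wrist','w2'); s=log()
par,r=fit();print(par.round(4),abs(r[:-7]).max())
q0=s['joint_pos'];print(q0)
for til in (.6,.8,1.0,1.2,1.4,1.57):
  for yaw in (-.05,):
    Rm=Rdown(yaw,til);z=Rm[:,2]
    g=np.array([.474,.167,.060])
    a=ik(g+.019*z,Rm,par,q0);b=ik(g-.1*z,Rm,par,q0)
    Rp=Rdown(-.055,til-np.pi/2);zp=Rp[:,2]
    cc=ik(np.array([.517,.350,.03])+.019*zp,Rp,par,q0)
    print(til,a[0].round(2),round(a[1],3),'|',b[0].round(2),round(b[1],3),'|',cc[0].round(2),round(cc[1],3))
Rp=Rdown(-.03)
for pt in ([.512,-.157,.038],[.509,-.312,.06]): print(ik(np.array(pt),Rp,par,q0))
E
```

```text
[-0.0073  0.111   0.2801  0.5877  0.1171  0.4006  0.2967] 0.00017409185155098372
[ 0.61709914  0.5938866   1.282377   -0.38949709  1.59961362  0.71732154]
0.6 [ 0.4   0.82  1.68 -0.63  1.03  0.89] 0.0 | [ 0.5   0.7   1.54 -0.53  1.28  0.8 ] 0.0 | [ 0.02  0.99  1.81  1.41  0.98 -1.16] 0.0
0.8 [ 0.46  0.9   1.61 -0.73  1.21  0.99] 0.0 | [ 0.58  0.82  1.44 -0.62  1.45  0.89] 0.0 | [ 0.09  0.91  1.8   1.27  0.81 -0.95] 0.0
1.0 [ 0.51  0.99  1.54 -0.81  1.39  1.05] 0.0 | [ 0.64  0.94  1.35 -0.71  1.62  0.95] 0.0 | [ 0.17  0.85  1.76  1.02  0.66 -0.65] 0.0
1.2 [ 0.55  1.08  1.47 -0.88  1.56  1.09] 0.0 | [ 0.67  1.07  1.26 -0.79  1.77  0.98] 0.0 | [ 0.26  0.82  1.71  0.65  0.6  -0.23] 0.0
1.4 [ 0.56  1.17  1.41 -0.95  1.73  1.12] 0.0 | [ 0.7   1.2   1.17 -0.88  1.93  0.99] 0.0 | [0.35 0.81 1.63 0.26 0.65 0.2 ] 0.0
1.57 [ 0.57  1.25  1.37 -1.02  1.87  1.13] 0.0 | [ 0.7   1.3   1.11 -0.96  2.05  0.99] 0.0 | [0.42 0.82 1.56 0.   0.76 0.47] 0.0
(array([-5.06284624e-01,  7.11750389e-01,  1.78460106e+00, -7.37025213e-17,
        6.45241205e-01, -4.76284624e-01]), np.float64(1.271248990049562e-15))
(array([-7.36879054e-01,  7.24000032e-01,  1.62073718e+00, -1.26212019e-16,
        7.96855446e-01, -7.06879054e-01]), np.float64(1.3735534109670796e-15))
```

View pics/w2.png

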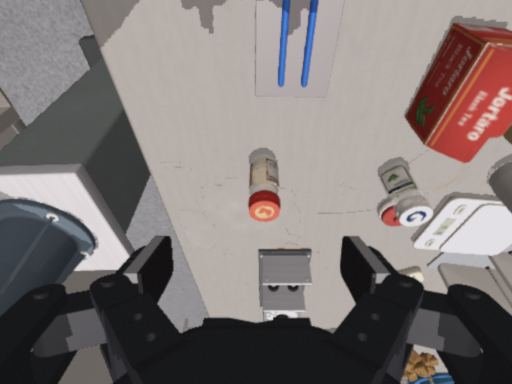

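```bash
python3 - <<'E'
from h import *
c=ld('w2');c1=ld('w1');im=c['pixels'];
cv2.imwrite('pics/w2c.png',cv2.resize(im[140:230,230:300],None,fx=6,fy=6,interpolation=cv2.INTER_CUBIC))
cv2.imwrite('pics/w1c.png',cv2.resize(c1['pixels'][205:285,260:330],None,fx=6,fy=6,interpolation=cv2.INTER_CUBIC))
E
```

```text
(no output)
```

View pics/w2c.png

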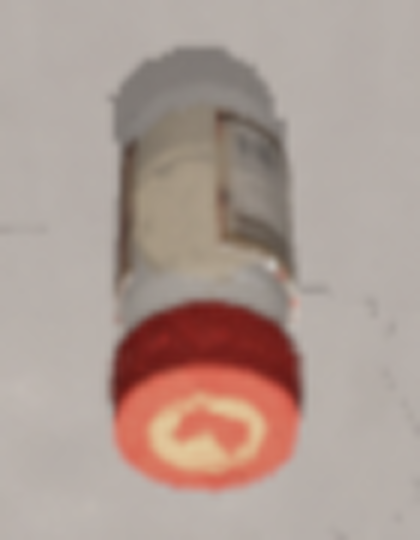

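View pics/w1c.png

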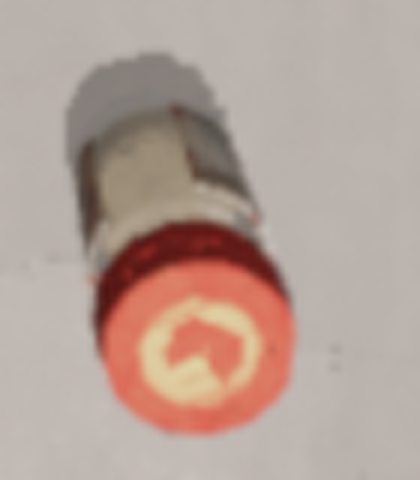

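```bash
python3 - <<'E'
from h import *
c=ld('w2');c1=ld('w1');t=ld('top0')
print(onz(c1,293.3,262.8,.106),onz(c,264.7,211.3,.106),tri(ray(c1,293.3,262.8),ray(c,264.7,211.3)),tri(ray(c1,293.3,262.8),ray(c,264.7,211.3),ray(t,252.5,227.5)))
bl=sorted(blobs(c,'blue',30),key=lambda b:b[0][0])
b1=sorted(blobs(c1,'blue',30),key=lambda b:b[0][0])
# near ends (bottom) of ribs
for b,d in zip(bl,b1):
    def e(x): y=x[3][:,1].max()-1; return x[3][x[3][:,1]==y,0].mean(),y+1.5
    print(e(b),e(d),tri(ray(c,*e(b)),ray(c1,*e(d))), onz(c,*e(b),.012),onz(c1,*e(d),.012))
tilt=1.15
Rm=Rdown(-.05,tilt);z=Rm[:,2];g=np.array([.475,.168,.060])
print(z);goto(g-.09*z,Rm)
E
```

```text
[0.47556324 0.16870272 0.106     ] [0.47590039 0.16868228 0.106     ] [0.47574542 0.1685222  0.10578839] [0.47469256 0.16730069 0.10419967]
(np.float64(280.5), np.float64(85.5)) (np.float64(299.5), np.float64(151.5)) [0.50035428 0.30314006 0.00908441] [0.50065664 0.30427466 0.012     ] [0.49943814 0.30369169 0.012     ]
(np.float64(303.5), np.float64(86.5)) (np.float64(319.5), np.float64(151.5)) [0.5298963  0.30213832 0.01278223] [0.53014596 0.30173556 0.012     ] [0.52992729 0.30206239 0.012     ]
[-0.04561918 -0.91162322 -0.40848744]
clock 1.5 tcp [0.472  0.3329 0.2758] q [ 0.617  0.594  1.282 -0.389  1.6    0.717] F [-1.1 -0.4 -0.4]
shift [0.076 0.062 0.982] turn [-0.0014 -0.3061  0.0037] rows 5.1
```

>>> {"method": "drive_tool", "body": {
  "plan": [
    [0.01, 0.01, 0.16, 0, -0.05, 0, 85],
    [0.03, 0.02, 0.33, 0, -0.1, 0, 85],
    [0.04, 0.03, 0.5, 0, -0.15, 0, 85],
    [0.05, 0.04, 0.66, 0, -0.2, 0, 85],
    [0.06, 0.05, 0.82, 0, -0.25, 0, 85],
    [0.076, 0.062, 0.98, 0, -0.306, 0.004, 85],
    [0.076, 0.062, 0.98, 0, -0.306, 0.004, 85]
  ]
}}

```text
clock: 2.08
tcp_pos: [0.4723, 0.2452, 0.0791]
tcp_rot: [1.539, 1.488, -1.049]
wrist_force: [-3.1, -1.7, -9.0]
gripper_width: 0.0849
```

```bash
python3 - <<'E'
from h import *
c=cap('wrist','w3');s=cap('side','s3')
cv2.imwrite('pics/s3c.png',cv2.resize(s['pixels'][130:250,130:300],None,fx=4,fy=4,interpolation=cv2.INTER_CUBIC))
Rm=Rdown(-.05,1.15);z=Rm[:,2];g=np.array([.4757,.1686,.060])
goto(g+.021*z,Rm)
E
```

```text
clock 2.1833 tcp [0.477  0.2488 0.0938] q [ 0.656  1.044  1.304 -0.773  1.715  0.984] F [0.4 0.5 0.8]
shift [-0.007  0.018  0.54 ] turn [-0.0036  0.0021  0.0039] rows 2.6
```

View pics/s3c.png

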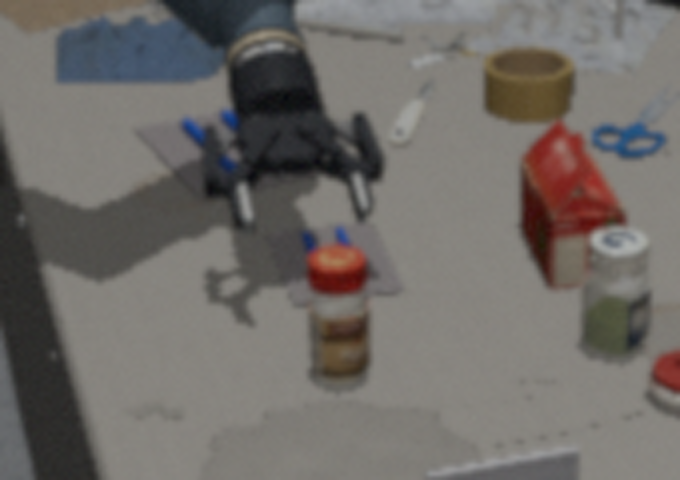

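View pics/w3.png

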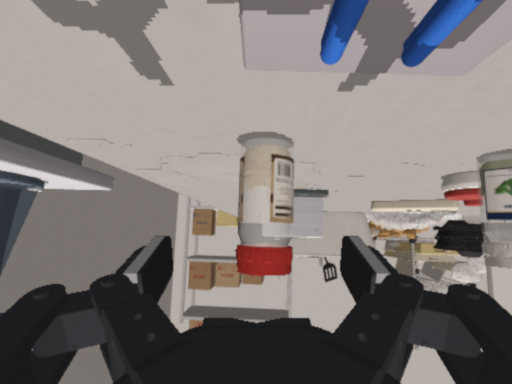

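>>> {"method": "drive_tool", "body": {
  "plan": [
    [0, 0.009, 0.15, 0, 0, 0, 85],
    [-0.003, 0.018, 0.28, 0, 0, 0, 85],
    [-0.005, 0.018, 0.38, 0, 0, 0, 85],
    [-0.007, 0.018, 0.46, 0, 0, 0, 85],
    [-0.007, 0.018, 0.51, 0, 0, 0, 85],
    [-0.007, 0.018, 0.54, 0, 0, 0, 85],
    [-0.007, 0.018, 0.54, 0, 0, 0, 85]
  ]
}}

```text
clock: 2.77
tcp_pos: [0.4766, 0.1498, 0.0556]
tcp_rot: [1.56, 1.481, -1.014]
wrist_force: [0.6, 0.8, -0.3]
gripper_width: 0.0845
```

```bash
python3 - <<'E'
from h import *
c=cap('wrist','w4')
Rm=Rdown(-.05,1.15);z=Rm[:,2];g=np.array([.4757,.1686,.060])
goto(g+.021*z,Rm)
E
```

```text
clock 2.8167 tcp [0.4764 0.1503 0.0548] q [ 0.536  1.055  1.489 -0.861  1.519  1.079] F [-0.6  0.5  0.6]
shift [ 0.013 -0.008  0.011] turn [-0.0026 -0.      0.0013] rows 0.1
```

View pics/w4.png

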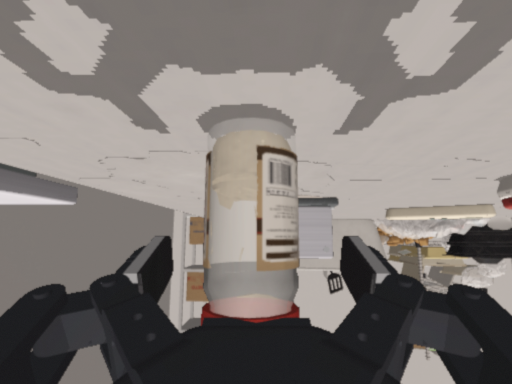

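>>> {"method": "drive_tool", "body": {
  "plan": [
    [0, -0.01, 0.01, 0, 0, 0, 75],
    [0, -0.01, 0.01, 0, 0, 0, 60],
    [0, -0.01, 0.01, 0, 0, 0, 50],
    [0, -0.01, 0.01, 0, 0, 0, 45],
    [0, -0.01, 0.01, 0, 0, 0, 40],
    [0, -0.01, 0.01, 0, 0, 0, 36],
    [0, -0.01, 0.01, 0, 0, 0, 30],
    [0, -0.01, 0.01, 0, 0, 0, 30],
    [0, -0.01, 0.01, 0, 0, 0, 30]
  ],
  "squeeze": 35
}}

```text
clock: 3.57
tcp_pos: [0.4743, 0.1487, 0.0541]
tcp_rot: [1.558, 1.481, -1.015]
wrist_force: [-0.2, 2.1, 3.7]
gripper_width: 0.0434
```

```bash
python3 - <<'E'
from h import *
c=cap('wrist','w5')
s=arm.observe();print(s['gripper_width'],s['tcp_pos'],s['wrist_force'])
E
```

```text
0.04334611194516415 [0.47429162 0.14873401 0.05412734] [-0.33457291  1.19262905  3.76660184]
```

View pics/w5.png

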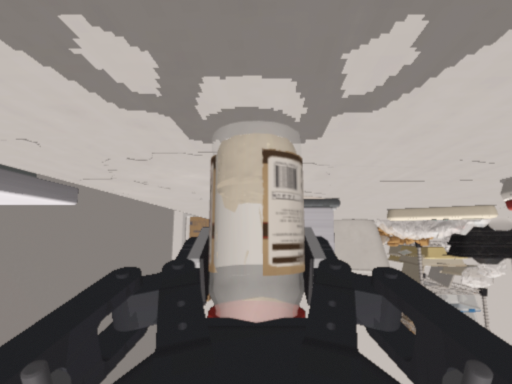

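```bash
cat > tgt.py <<'E'
from h import *
s=arm.observe();tcp=np.array([.4743,.1487,.0541]);R0=rot([1.558,1.481,-1.015])
jt=R0.T@(np.array([.475,.1686,.053])-tcp); jt[1]=0
za=R0.T@np.array([0,0,1.0])
print('jar centre in tool',jt.round(4),'axis in tool',za.round(3))
def place(c,ydir):
    """tool pose s.t. jar centre c, jar axis = -ydir, tool y kept horizontal"""
    a=-np.array(ydir)/np.linalg.norm(ydir)
    xw=R0@np.array([0,1,0]);  # world dir of tool y at grasp
    # build frames: jar frame at grasp F0=[u,v,z], u = tool y made perp to axis
    u0=np.array([0,1.0,0])-za*za[1];u0/=np.linalg.norm(u0)
    F0=np.c_[u0,np.cross(za,u0),za]
    u1=np.cross([0,0,1.0],a);u1/=np.linalg.norm(u1)
    if u1@xw<0:u1=-u1
    F1=np.c_[u1,np.cross(a,u1),a]
    Rt=F1@F0.T
    return np.array(c)-Rt@jt,Rt
E
python3 - <<'E'
from tgt import *
yd=[.055,1,0]
for c in ([.5177,.352,.13],[.5177,.352,.032]):
    p,Rt=place(c,yd);print(p,Rt.round(3));goto(p,Rt)
p,Rt=place([.5177,.352,.13],yd)
E
```

```text
jar centre in tool [ 0.0091  0.     -0.0177] axis in tool [-0.913 -0.004 -0.408]
[0.51764434 0.35089981 0.11009105] [[ 0.046  0.999  0.021]
 [ 0.912 -0.051  0.407]
 [ 0.408  0.    -0.913]]
clock 3.6167 tcp [0.4743 0.1487 0.0541] q [ 0.535  1.055  1.496 -0.862  1.515  1.085] F [-0.3  1.2  3.8]
shift [ 0.161  0.161 -1.047] turn [-0.0029  0.7498 -0.0008] rows 12.6
[0.51764434 0.35089981 0.01209105] [[ 0.046  0.999  0.021]
 [ 0.912 -0.051  0.407]
 [ 0.408  0.    -0.913]]
clock 3.6167 tcp [0.4743 0.1487 0.0541] q [ 0.535  1.055  1.496 -0.862  1.515  1.085] F [-0.3  1.2  3.8]
shift [ 0.608  0.163 -0.847] turn [-0.0029  0.7498 -0.0008] rows 12.6
```

>>> {"method": "drive_tool", "body": {
  "plan": [
    [-0.04, 0, -0.02, 0, 0, 0, 30],
    [-0.12, 0, -0.055, 0, 0, 0, 30],
    [-0.24, 0, -0.11, 0, 0, 0, 30],
    [-0.36, 0, -0.16, 0, 0, 0, 30],
    [-0.45, 0, -0.2, 0, 0, 0, 30],
    [-0.45, 0, -0.2, 0, 0, 0, 30]
  ]
}}

```text
clock: 4.12
tcp_pos: [0.476, 0.1489, 0.1561]
tcp_rot: [1.562, 1.479, -1.008]
wrist_force: [-0.3, 0.8, -0.8]
gripper_width: 0.0438
```

```bash
python3 - <<'E'
from tgt import *
s=cap('side','s6')
cv2.imwrite('pics/s6c.png',cv2.resize(s['pixels'][110:250,110:300],None,fx=4,fy=4,interpolation=cv2.INTER_CUBIC))
p,Rt=place([.5177,.352,.13],[.055,1,0]);goto(p,Rt)
E
```

```text
jar centre in tool [ 0.0091  0.     -0.0177] axis in tool [-0.913 -0.004 -0.408]
clock 4.1667 tcp [0.4755 0.1488 0.154 ] q [ 0.534  0.892  1.516 -0.861  1.604  0.979] F [-0.1  0.3 -0.1]
shift [ 0.619  0.156 -0.84 ] turn [-0.0012  0.7483 -0.0015] rows 12.5
```

View pics/s6c.png

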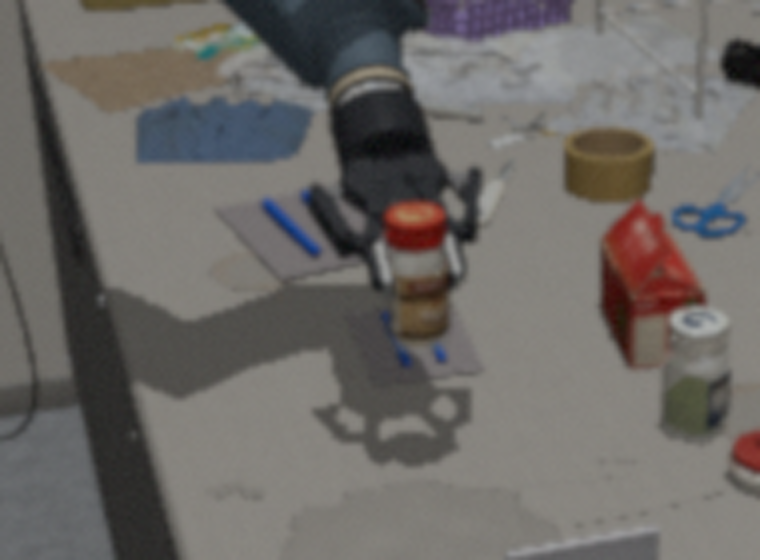

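>>> {"method": "drive_tool", "body": {
  "plan": [
    [0.03, 0.01, -0.04, 0, 0.03, 0, 30],
    [0.07, 0.02, -0.1, 0, 0.08, 0, 30],
    [0.12, 0.03, -0.16, 0, 0.135, 0, 30],
    [0.17, 0.04, -0.23, 0, 0.19, 0, 30],
    [0.22, 0.05, -0.3, 0, 0.245, 0, 30],
    [0.27, 0.065, -0.37, 0, 0.3, 0, 30],
    [0.32, 0.08, -0.44, 0, 0.355, 0, 30],
    [0.37, 0.095, -0.51, 0, 0.41, 0, 30],
    [0.42, 0.11, -0.58, 0, 0.465, 0, 30],
    [0.46, 0.12, -0.64, 0, 0.51, 0, 30],
    [0.49, 0.125, -0.68, 0, 0.54, 0, 30],
    [0.5, 0.13, -0.7, 0, 0.56, 0, 30]
  ]
}}

```text
clock: 5.17
tcp_pos: [0.5098, 0.3156, 0.1188]
tcp_rot: [-2.266, -2.144, -0.028]
wrist_force: [-0.1, -1.4, -0.9]
gripper_width: 0.0433
```

```bash
python3 - <<'E'
from tgt import *
p,Rt=place([.5177,.352,.13],[.055,1,0]);goto(p,Rt);print(arm.observe()['gripper_width'])
E
```

```text
jar centre in tool [ 0.0091  0.     -0.0177] axis in tool [-0.913 -0.004 -0.408]
clock 5.1667 tcp [0.5098 0.3156 0.1188] q [0.355 0.635 1.605 0.035 0.895 0.388] F [-0.1 -1.4 -0.9]
shift [0.177 0.029 0.048] turn [-0.0011  0.1873 -0.0027] rows 3.1
0.0432985293031233
```

>>> {"method": "drive_tool", "body": {
  "plan": [
    [0.04, 0.01, 0.01, 0, 0.05, 0, 30],
    [0.1, 0.02, 0.03, 0, 0.1, 0, 30],
    [0.15, 0.029, 0.04, 0, 0.15, -0.002, 30],
    [0.177, 0.029, 0.048, 0, 0.187, -0.003, 30],
    [0.177, 0.029, 0.048, 0, 0.187, -0.003, 30],
    [0.177, 0.029, 0.048, 0, 0.187, -0.003, 30]
  ]
}}

```text
clock: 5.67
tcp_pos: [0.5168, 0.3495, 0.1083]
tcp_rot: [-2.046, -1.94, -0.426]
wrist_force: [-0.6, 0.4, -1.1]
gripper_width: 0.0433
```

```bash
python3 - <<'E'
from tgt import *
s=cap('side','s7');t=cap('top','t7');w=cap('wrist','w7')
a=cv2.resize(s['pixels'][110:230,130:290],None,fx=4,fy=4,interpolation=cv2.INTER_CUBIC)
b=cv2.resize(t['pixels'][180:270,160:280],None,fx=5,fy=5,interpolation=cv2.INTER_CUBIC)
cv2.imwrite('pics/s7c.png',a);cv2.imwrite('pics/t7c.png',b)
p,Rt=place([.5177,.352,.13],[.055,1,0]);goto(p,Rt)
p,Rt=place([.5177,.352,.032],[.055,1,0]);goto(p,Rt)
E
```

```text
jar centre in tool [ 0.0091  0.     -0.0177] axis in tool [-0.913 -0.004 -0.408]
clock 5.8167 tcp [0.5176 0.3512 0.1101] q [ 0.225  0.654  1.711  0.608  0.756 -0.171] F [-0.3  0.4 -0.1]
shift [-0.002  0.    -0.001] turn [-0.0012  0.0009  0.0005] rows 0.0
clock 5.8167 tcp [0.5176 0.3512 0.1101] q [ 0.225  0.654  1.711  0.608  0.756 -0.171] F [-0.3  0.4 -0.1]
shift [-0.201  0.001  0.447] turn [-0.0012  0.0009  0.0005] rows 2.3
```

View pics/s7c.png

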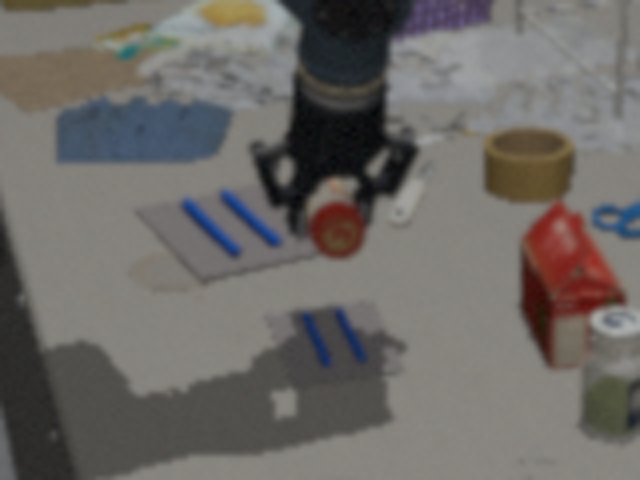

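View pics/w7.png

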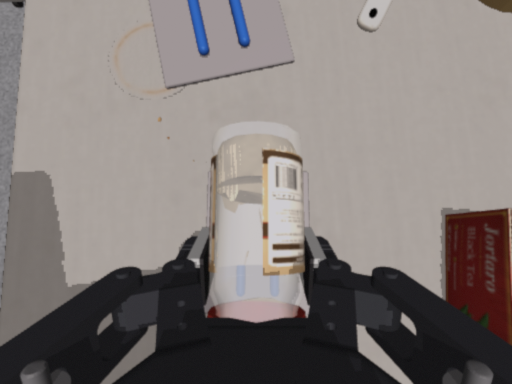

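```bash
python3 - <<'E'
from h import *
s=ld('s7');t=ld('t7')
print(proj(s,[.5148,.299,.13]),proj(t,[.5148,.299,.13]))
for b in blobs(s,'redyel',20,(190,150,240,190)): print(b[0],b[1])
for b in blobs(s,'blueloose',10,(195,180,225,205)): 
  print(b[0],onz(s,*b[0],.012))
E
```

```text
(np.float64(215.082007030652), np.float64(167.7978288622434)) (np.float64(215.30734146737726), np.float64(216.07064626931097))
[213.91549296 166.76760563] [207 161  14  13 142]
[208.86111111 194.61111111] [0.50049826 0.3413351  0.012     ]
[217.58064516 194.12903226] [0.52976116 0.33504531 0.012     ]
```

View pics/t7c.png

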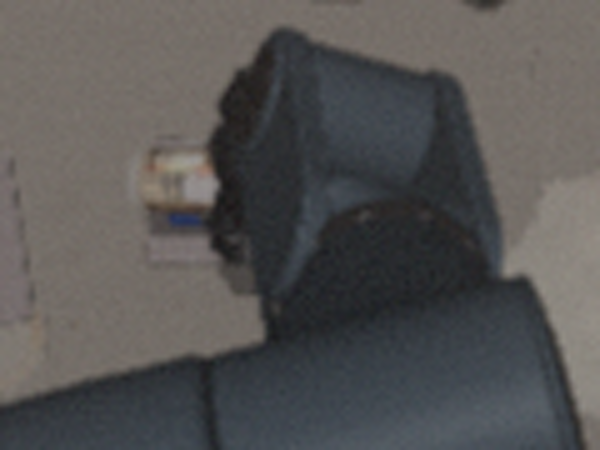

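>>> {"method": "drive_tool", "body": {
  "plan": [
    [-0.04, 0, 0.09, 0, 0, 0, 30],
    [-0.1, 0, 0.22, 0, 0, 0, 30],
    [-0.15, 0, 0.34, 0, 0, 0, 30],
    [-0.18, 0, 0.4, 0, 0, 0, 30],
    [-0.193, 0, 0.43, 0, 0, 0, 30],
    [-0.2, 0, 0.443, 0, 0, 0, 30],
    [-0.2, 0, 0.443, 0, 0, 0, 30]
  ]
}}

```text
clock: 6.4
tcp_pos: [0.5175, 0.3512, 0.0129]
tcp_rot: [-2.042, -1.946, -0.432]
wrist_force: [0.3, 0.0, -1.5]
gripper_width: 0.0434
```

```bash
python3 - <<'E'
from tgt import *
s=cap('side','s8')
a=cv2.resize(s['pixels'][130:230,150:270],None,fx=6,fy=6,interpolation=cv2.INTER_CUBIC)
cv2.imwrite('pics/s8c.png',a)
p,Rt=place([.517,.352,.030],[.055,1,0]);goto(p,Rt)
E
```

```text
jar centre in tool [ 0.0091  0.     -0.0177] axis in tool [-0.913 -0.004 -0.408]
clock 6.45 tcp [0.5179 0.3512 0.0135] q [ 0.224  0.822  1.738  0.761  0.604 -0.368] F [ 0.  -0.7 -1.5]
shift [-0.009 -0.004  0.015] turn [-0.0008  0.0008  0.001 ] rows 0.1
```

View pics/s8c.png

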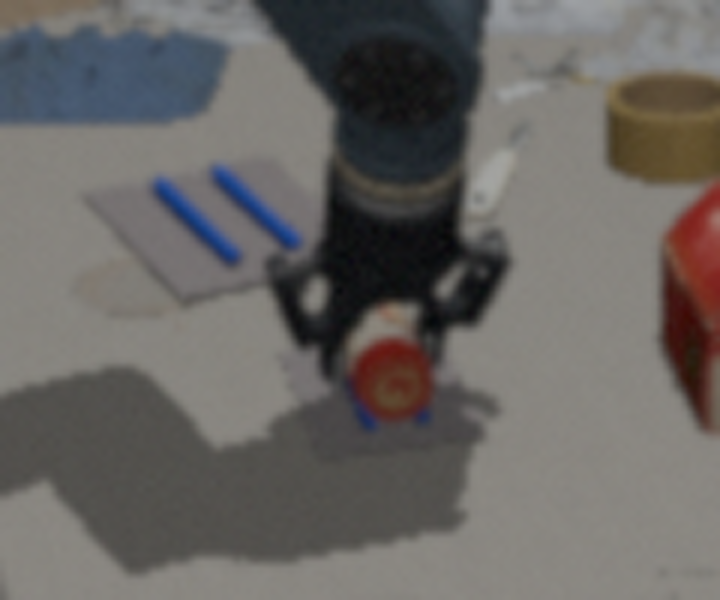

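>>> {"method": "drive_tool", "body": {
  "plan": [
    [-0.002, 0, 0.005, 0, 0, 0, 30],
    [-0.004, 0, 0.01, 0, 0, 0, 30],
    [-0.006, 0, 0.014, 0, 0, 0, 30],
    [-0.006, 0, 0.014, 0, 0, 0, 30]
  ]
}}

```text
clock: 6.78
tcp_pos: [0.5181, 0.3513, 0.011]
tcp_rot: [-2.042, -1.946, -0.434]
wrist_force: [-0.1, 0.2, -1.5]
gripper_width: 0.0433
```

>>> {"method": "drive_tool", "body": {
  "plan": [
    [-0.002, 0, 0.005, 0, 0, 0, 30],
    [-0.004, 0, 0.01, 0, 0, 0, 30],
    [-0.004, 0, 0.01, 0, 0, 0, 30]
  ]
}}

```text
clock: 7.03
tcp_pos: [0.5183, 0.3515, 0.0105]
tcp_rot: [-2.041, -1.945, -0.436]
wrist_force: [-3.0, -3.6, 10.2]
gripper_width: 0.0431
```

>>> {"method": "drive_tool", "body": {
  "plan": [
    [0, 0, -0.004, 0, 0, 0, 44],
    [0, 0, -0.004, 0, 0, 0, 46],
    [0, 0, -0.004, 0, 0, 0, 50],
    [0, 0, -0.004, 0, 0, 0, 56],
    [0, 0, -0.004, 0, 0, 0, 64],
    [0, 0, -0.004, 0, 0, 0, 72],
    [0, 0, -0.004, 0, 0, 0, 72]
  ]
}}

```text
clock: 7.62
tcp_pos: [0.5182, 0.3512, 0.011]
tcp_rot: [-2.041, -1.945, -0.436]
wrist_force: [0.4, 1.4, 0.1]
gripper_width: 0.0721
```

```bash
python3 - <<'E'
from h import *
w=cap('wrist','w9');s=cap('side','s9')
cv2.imwrite('pics/s9c.png',cv2.resize(s['pixels'][130:230,150:270],None,fx=6,fy=6,interpolation=cv2.INTER_CUBIC))
st=arm.observe();R0=rot(st['tcp_rot']);print(st['tcp_pos'],R0[:,2],st['wrist_force'],st['gripper_width'])
E
```

```text
[0.51824681 0.35122672 0.01110057] [ 0.02019226  0.40764475 -0.91291732] [ 0.48764774 -0.39624571  0.55691844] 0.07236101139678916
```

View pics/w9.png

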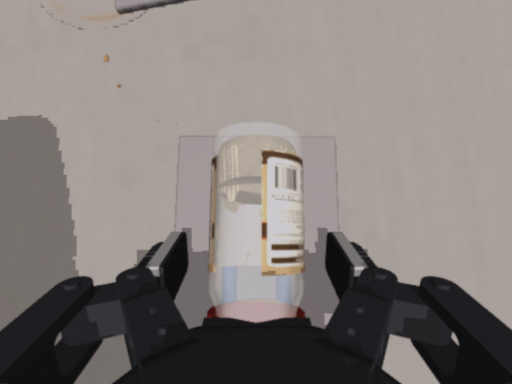

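View pics/s9c.png

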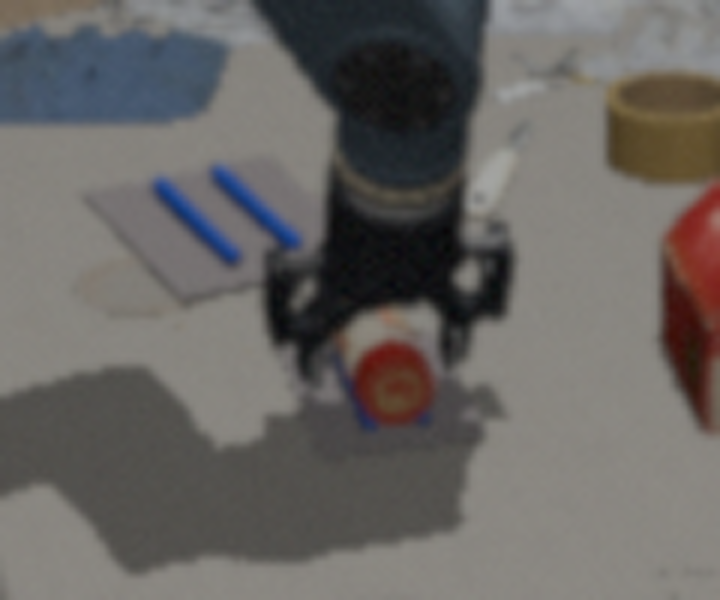

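>>> {"method": "drive_tool", "body": {
  "plan": [
    [0, 0, -0.03, 0, 0, 0, 80],
    [0, 0, -0.1, 0, 0, 0, 85],
    [0, 0, -0.22, 0, 0, 0, 85],
    [0, 0, -0.36, 0, 0, 0, 85],
    [0, 0, -0.5, 0, 0, 0, 85],
    [0.02, 0, -0.55, 0, -0.05, 0, 85],
    [0.03, 0, -0.55, 0, -0.1, 0, 85],
    [0.04, 0, -0.55, 0, -0.15, 0, 85],
    [0.04, 0, -0.55, 0, -0.2, 0, 85],
    [0.04, 0, -0.55, 0, -0.2, 0, 85]
  ]
}}

```text
clock: 8.55
tcp_pos: [0.5176, 0.3167, 0.1173]
tcp_rot: [2.268, 2.169, 0.008]
wrist_force: [0.0, 1.0, 0.2]
gripper_width: 0.085
```

```bash
python3 - <<'E'
from h import *
w=cap('wrist','w10');s=cap('side','s10')
goto([.518,.342,.0115],Rdown(-.055,0))
E
```

```text
clock 8.65 tcp [0.5159 0.3142 0.1155] q [0.361 0.647 1.587 0.004 0.906 0.405] F [-0.3  0.4 -0.1]
shift [0.137 0.004 0.52 ] turn [ 0.0004 -0.0016  0.0041] rows 2.6
```

View pics/w10.png

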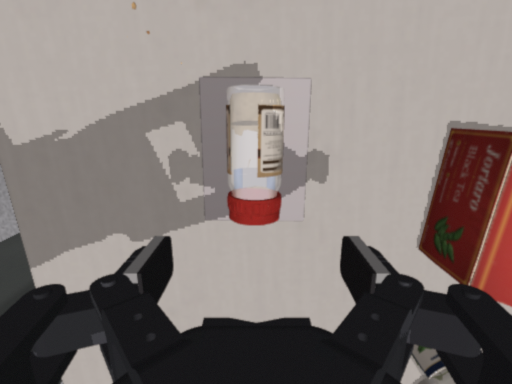

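View pics/s10.png

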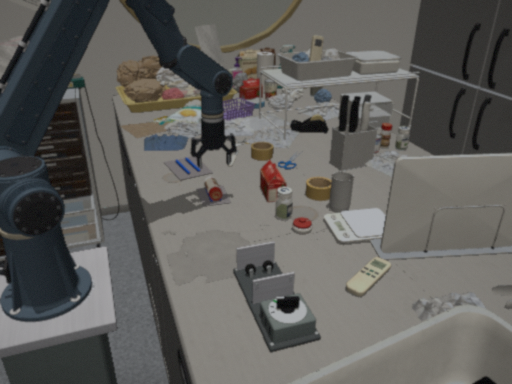

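```bash
python3 - <<'E'
from h import *
c=ld('w10')
a=onz(c,255.5,86,.03);b=onz(c,254,222,.03);print(a,b,(a+b)/2,np.linalg.norm(a-b))
t=ld('w9')
print(proj(c,[.5177,.352,.03]))
E
```

```text
[0.521239  0.4046008 0.03     ] [0.5150611  0.29367858 0.03      ] [0.51815005 0.34913969 0.03      ] 0.11109413143150927
(np.float64(253.99316831121791), np.float64(154.86255764248375))
```

>>> {"method": "drive_tool", "body": {
  "plan": [
    [0.08, 0.003, 0.05, 0, 0, 0.001, 85],
    [0.16, 0.005, 0.15, 0, 0, 0.002, 85],
    [0.183, 0.007, 0.27, 0, -0.001, 0.004, 85],
    [0.183, 0.007, 0.37, 0, -0.001, 0.004, 85],
    [0.183, 0.007, 0.45, 0, -0.001, 0.004, 85],
    [0.183, 0.007, 0.49, 0, -0.001, 0.004, 85],
    [0.183, 0.007, 0.507, 0, -0.001, 0.004, 85],
    [0.183, 0.007, 0.507, 0, -0.001, 0.004, 85]
  ]
}}

```text
clock: 9.32
tcp_pos: [0.5187, 0.3502, 0.0132]
tcp_rot: [-2.282, -2.157, 0.0]
wrist_force: [0.1, -0.1, 0.1]
gripper_width: 0.0852
```

```bash
python3 - <<'E'
from h import *
w=cap('wrist','w11')
goto([.518,.351,.014],Rdown(-.055,0))
E
```

```text
clock 9.3667 tcp [0.5193 0.3506 0.0142] q [0.415 0.822 1.564 0.002 0.754 0.47 ] F [ 0.8 -0.1  0.4]
shift [ 0.002 -0.007  0.001] turn [ 0.0002 -0.0008 -0.0005] rows 0.0
```

View pics/w11.png

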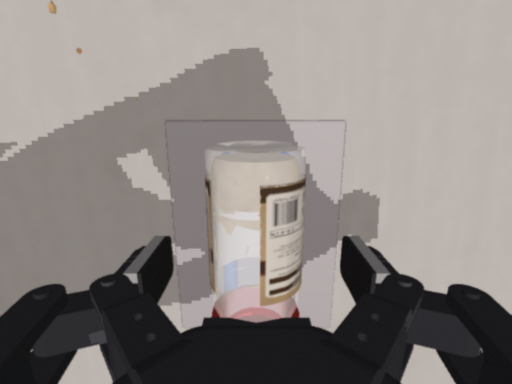

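>>> {"method": "drive_tool", "body": {
  "plan": [
    [0, -0.005, 0, 0, 0, 0, 70],
    [0, -0.005, 0, 0, 0, 0, 56],
    [0, -0.005, 0, 0, 0, 0, 47],
    [0, -0.005, 0, 0, 0, 0, 42],
    [0, -0.005, 0, 0, 0, 0, 36],
    [0, -0.005, 0, 0, 0, 0, 30],
    [0, -0.005, 0, 0, 0, 0, 30],
    [0, -0.005, 0, 0, 0, 0, 30]
  ],
  "squeeze": 35
}}

```text
clock: 10.03
tcp_pos: [0.5184, 0.3509, 0.0151]
tcp_rot: [-2.282, -2.158, -0.003]
wrist_force: [-0.9, -0.2, 6.1]
gripper_width: 0.043
```

```bash
python3 - <<'E'
from h import *
s=arm.observe();print(s['tcp_pos'],s['tcp_rot'],s['gripper_width'],s['wrist_force'])
goto([.518,.351,.16],Rdown(-.055,0))
E
```

```text
[0.51841353 0.3508844  0.01514074] [-2.28214563 -2.15813784 -0.00330553] 0.043031893556487434 [-0.94301797 -0.22819951  6.08370225]
clock 10.0333 tcp [0.5184 0.3509 0.0151] q [0.416 0.82  1.566 0.002 0.754 0.471] F [-0.9 -0.2  6.1]
shift [ 0.002 -0.001 -0.724] turn [ 0.0005 -0.0009 -0.0004] rows 3.5
```

>>> {"method": "drive_tool", "body": {
  "plan": [
    [0, 0, -0.04, 0, 0, 0, 30],
    [0, 0, -0.13, 0, 0, 0, 30],
    [0, 0, -0.28, 0, 0, 0, 30],
    [0, 0, -0.45, 0, 0, 0, 30],
    [0, 0, -0.6, 0, 0, 0, 30],
    [0, 0, -0.7, 0, 0, 0, 30],
    [0, 0, -0.72, 0, 0, 0, 30]
  ]
}}

```text
clock: 10.62
tcp_pos: [0.5208, 0.3519, 0.164]
tcp_rot: [2.281, 2.157, 0.017]
wrist_force: [0.7, -0.6, -0.5]
gripper_width: 0.0433
```

```bash
python3 - <<'E'
from h import *
w=cap('wrist','w12')
goto([.515,.10,.16],Rdown(-.03,0))
goto([.512,-.157,.16],Rdown(-.03,0))
E
```

```text
clock 10.6667 tcp [0.52   0.3515 0.1625] q [4.160e-01 6.080e-01 1.496e+00 1.000e-03 1.028e+00 4.710e-01] F [ 0.5  0.6 -0.2]
shift [-1.257  0.045  0.006] turn [ 0.0034 -0.0023 -0.0122] rows 6.0
clock 10.6667 tcp [0.52   0.3515 0.1625] q [4.160e-01 6.080e-01 1.496e+00 1.000e-03 1.028e+00 4.710e-01] F [ 0.5  0.6 -0.2]
shift [-2.541  0.101  0.   ] turn [ 0.0034 -0.0023 -0.0122] rows 12.2
```

View pics/w12.png

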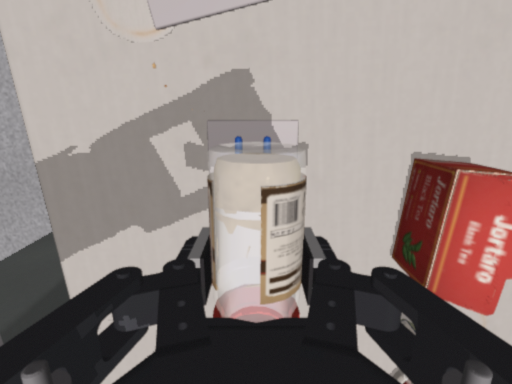

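Jar held, lifted. Travel to a spot short of the roller.

>>> {"method": "drive_tool", "body": {
  "plan": [
    [-0.06, 0, 0, 0, 0, 0, 30],
    [-0.18, 0.01, 0, 0, 0, 0, 30],
    [-0.34, 0.012, 0, 0, 0, 0, 30],
    [-0.5, 0.018, 0, 0, 0, 0, 30],
    [-0.66, 0.024, 0, 0, 0, -0.003, 30],
    [-0.8, 0.03, 0, 0, 0, -0.006, 30],
    [-0.91, 0.034, 0, 0, 0, -0.009, 30],
    [-0.98, 0.036, 0, 0, -0.002, -0.012, 30],
    [-1, 0.036, 0, 0, -0.002, -0.012, 30]
  ]
}}

```text
clock: 11.42
tcp_pos: [0.5142, 0.1484, 0.1595]
tcp_rot: [2.257, 2.183, 0.001]
wrist_force: [-0.7, 0.5, -0.9]
gripper_width: 0.0434
```

```bash
python3 - <<'E'
from h import *
w=cap('wrist','w13');t=cap('top','t13')
cv2.imwrite('pics/t13r.png',cv2.resize(t['pixels'][180:250,290:410],None,fx=6,fy=6,interpolation=cv2.INTER_CUBIC))
goto([.512,-.02,.16],Rdown(-.03,0))
E
```

```text
clock 11.5167 tcp [0.5149 0.1502 0.1601] q [0.075 0.507 1.728 0.    0.903 0.108] F [-0.5  1.1 -0.5]
shift [-0.851  0.013  0.   ] turn [ 0.0018 -0.0002 -0.0013] rows 4.1
```

View pics/w13.png

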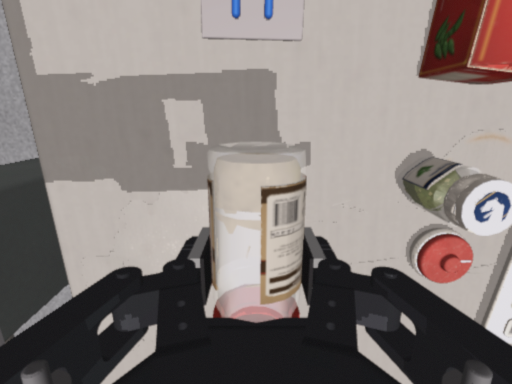

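View pics/t13r.png

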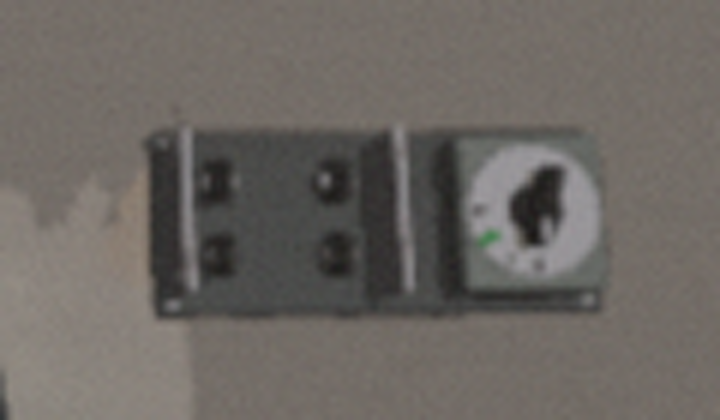

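```bash
python3 - <<'E'
from h import *
t=ld('top0');s=ld('side0')
tr=lambda u,v:(290+u/6,180+v/6)
W=[onz(t,*tr(*q),.037) for q in [(217,183),(331,181),(219,253),(337,254)]]
print(np.round(W,4),np.mean(W,0))
goto([.512,-.156,.16],Rdown(-.03,0))
from kin import *
par,r=fit();print(abs(r[:-7]).max())
for p in ([.512,-.157,.16],[.512,-.157,.042]):
  print(ik(np.array(p),Rdown(-.03),par,arm.observe()['joint_pos']))
E
```

```text
[[ 0.5362 -0.1177  0.037 ]
 [ 0.5351 -0.191   0.037 ]
 [ 0.4912 -0.1157  0.037 ]
 [ 0.4881 -0.1909  0.037 ]] [ 0.51264786 -0.15381549  0.037     ]
clock 11.5167 tcp [0.5149 0.1502 0.1601] q [0.075 0.507 1.728 0.    0.903 0.108] F [-0.5  1.1 -0.5]
shift [-1.531  0.036  0.   ] turn [ 0.0018 -0.0002 -0.0013] rows 7.3
0.0005284485952941342
(array([-5.06311370e-01,  5.07663967e-01,  1.72740072e+00, -5.13389548e-11,
        9.06527962e-01, -4.76311370e-01]), np.float64(3.782409889320789e-10))
(array([-5.06311370e-01,  7.07138717e-01,  1.79580372e+00, -5.46232466e-14,
        6.38650218e-01, -4.76311370e-01]), np.float64(5.226622940423668e-14))
```

>>> {"method": "drive_tool", "body": {
  "plan": [
    [-0.06, 0, 0, 0, 0, 0, 30],
    [-0.18, 0, 0, 0, 0, 0, 30],
    [-0.34, 0.007, 0, 0, 0, 0, 30],
    [-0.5, 0.01, 0, 0, 0, 0, 30],
    [-0.66, 0.013, 0, 0, 0, 0, 30],
    [-0.8, 0.016, 0, 0, 0, 0, 30],
    [-0.91, 0.02, 0, 0, 0, 0, 30],
    [-0.98, 0.022, 0, 0, 0, 0, 30],
    [-1, 0.022, 0, 0, 0, 0, 30]
  ]
}}

```text
clock: 12.27
tcp_pos: [0.5129, -0.0518, 0.1597]
tcp_rot: [2.257, 2.181, 0.004]
wrist_force: [0.6, 0.7, -0.0]
gripper_width: 0.0432
```

>>> {"method": "drive_tool", "body": {
  "plan": [
    [-0.08, 0.002, 0, 0, 0, 0, 30],
    [-0.2, 0.004, 0, 0, 0, 0, 30],
    [-0.33, 0.007, 0, 0, 0, 0, 30],
    [-0.43, 0.009, 0, 0, 0, 0, 30],
    [-0.5, 0.01, 0, 0, 0, 0, 30],
    [-0.525, 0.01, 0, 0, 0, 0, 30],
    [-0.525, 0.01, 0, 0, 0, 0, 30],
    [-0.525, 0.01, 0, 0, 0, 0, 30]
  ]
}}

```text
clock: 12.93
tcp_pos: [0.511, -0.1557, 0.1595]
tcp_rot: [2.258, 2.182, 0.004]
wrist_force: [-0.1, 0.4, -1.3]
gripper_width: 0.043
```

```bash
python3 - <<'E'
from h import *
w=cap('wrist','w14');s=cap('side','s14')
cv2.imwrite('pics/s14c.png',cv2.resize(s['pixels'][190:350,180:340],None,fx=4,fy=4,interpolation=cv2.INTER_CUBIC))
goto([.513,-.155,.16],Rdown(-.03,0))
goto([.513,-.155,.044],Rdown(-.03,0))
E
```

```text
clock 13.0333 tcp [ 0.511  -0.1553  0.1596] q [-0.506  0.506  1.733  0.002  0.9   -0.474] F [-0.6  0.  -0.4]
shift [ 0.002  0.01  -0.002] turn [ 0.0014 -0.0003 -0.0014] rows 0.0
clock 13.0333 tcp [ 0.511  -0.1553  0.1596] q [-0.506  0.506  1.733  0.002  0.9   -0.474] F [-0.6  0.  -0.4]
shift [0.002 0.008 0.578] turn [ 0.0014 -0.0003 -0.0014] rows 2.8
```

View pics/w14.png

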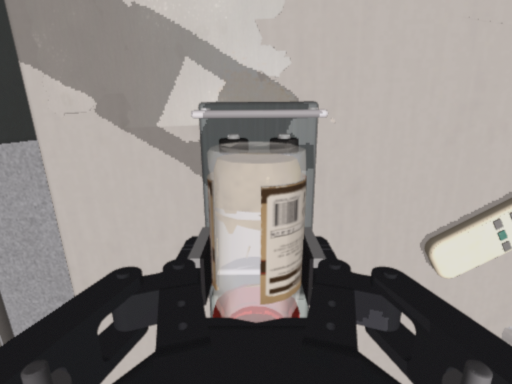

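View pics/s14c.png

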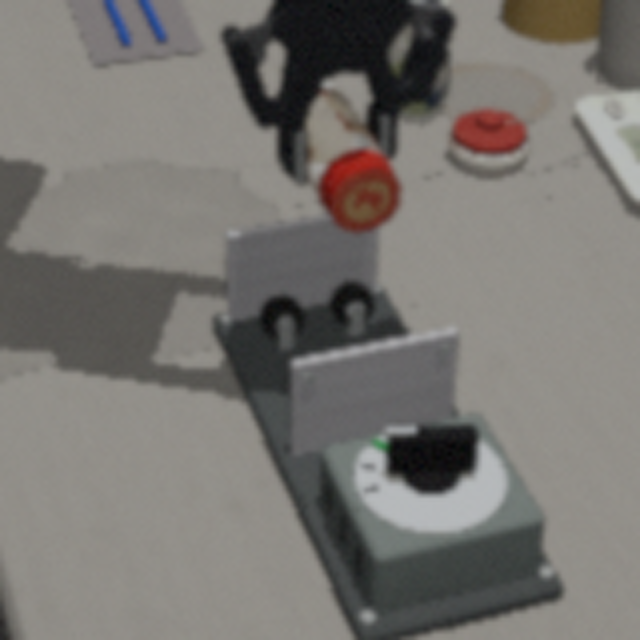

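```bash
python3 - <<'E'
from h import *
c=ld('w14')
a=onz(c,194,114,.082);b=onz(c,326,113.5,.082);print(a,b,(a+b)/2,np.linalg.norm(a-b),np.arctan2((b-a)[1],(b-a)[0]))
for u in (233.5,285): print(onz(c,u,140,.04))
t=ld('w13')
E
```

```text
[ 0.46657373 -0.08687368  0.082     ] [ 0.56560272 -0.08976092  0.082     ] [ 0.51608822 -0.0883173   0.082     ] 0.09907107866667489 -0.029147237646368816
[ 0.49181803 -0.11058979  0.04      ]
[ 0.53894272 -0.11214887  0.04      ]
```

>>> {"method": "drive_tool", "body": {
  "plan": [
    [0.001, 0.005, 0.06, 0, 0, 0, 30],
    [0.002, 0.012, 0.18, 0, 0, 0, 30],
    [0.002, 0.012, 0.32, 0, 0, 0, 30],
    [0.002, 0.012, 0.44, 0, 0, 0, 30],
    [0.002, 0.012, 0.52, 0, 0, 0, 30],
    [0.002, 0.012, 0.555, 0, 0, 0, 30],
    [0.002, 0.012, 0.565, 0, 0, 0, 30],
    [0.002, 0.012, 0.565, 0, 0, 0, 30]
  ]
}}

```text
clock: 13.7
tcp_pos: [0.5139, -0.1544, 0.0466]
tcp_rot: [2.256, 2.185, 0.004]
wrist_force: [0.5, -0.0, -1.1]
gripper_width: 0.0432
```

```bash
python3 - <<'E'
from h import *
w=cap('wrist','w15');s=cap('side','s15')
cv2.imwrite('pics/s15c.png',cv2.resize(s['pixels'][190:350,180:340],None,fx=4,fy=4,interpolation=cv2.INTER_CUBIC))
goto([.5135,-.155,.042],Rdown(-.03,0))
E
```

```text
clock 13.8 tcp [ 0.5145 -0.155   0.0476] q [-0.502  0.697  1.793  0.003  0.647 -0.472] F [ 0.7 -0.3 -1. ]
shift [-0.    -0.005  0.028] turn [ 0.0023  0.0001 -0.0012] rows 0.1
```

View pics/w15.png

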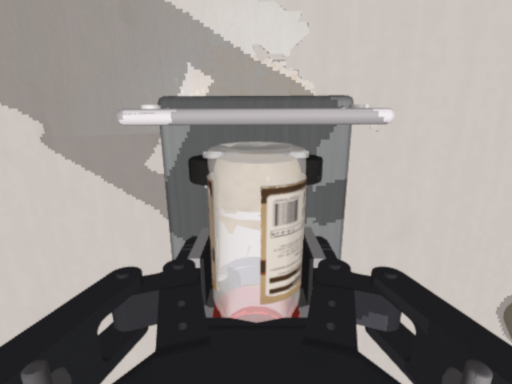

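View pics/s15c.png

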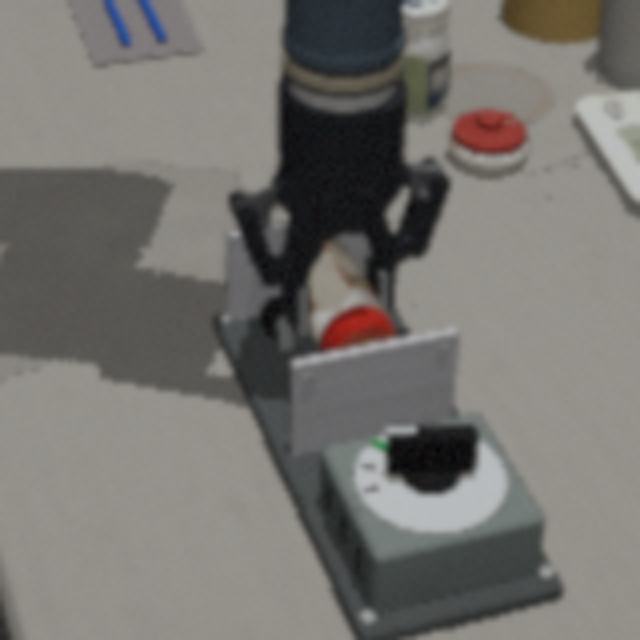

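>>> {"method": "drive_tool", "body": {
  "plan": [
    [0, 0, 0.008, 0, 0, 0, 30],
    [0, -0.003, 0.016, 0, 0, 0, 30],
    [0, -0.003, 0.022, 0, 0, 0, 30],
    [0, -0.003, 0.022, 0, 0, 0, 30]
  ]
}}

```text
clock: 14.13
tcp_pos: [0.514, -0.1551, 0.0436]
tcp_rot: [2.254, 2.182, 0.005]
wrist_force: [-1.1, 0.6, 1.2]
gripper_width: 0.0434
```

>>> {"method": "drive_tool", "body": {
  "plan": [
    [0, 0, 0.005, 0, 0, 0, 30],
    [0, 0, 0.01, 0, 0, 0, 30],
    [0, 0, 0.01, 0, 0, 0, 30]
  ]
}}

```text
clock: 14.38
tcp_pos: [0.5141, -0.1552, 0.0431]
tcp_rot: [2.254, 2.182, 0.005]
wrist_force: [-3.2, 0.8, 12.2]
gripper_width: 0.0429
```

>>> {"method": "drive_tool", "body": {
  "plan": [
    [0, 0, -0.004, 0, 0, 0, 44],
    [0, 0, -0.004, 0, 0, 0, 46],
    [0, 0, -0.004, 0, 0, 0, 50],
    [0, 0, -0.004, 0, 0, 0, 56],
    [0, 0, -0.004, 0, 0, 0, 64],
    [0, 0, -0.004, 0, 0, 0, 72],
    [0, 0, -0.004, 0, 0, 0, 72],
    [0, 0, -0.004, 0, 0, 0, 72]
  ]
}}

```text
clock: 15.05
tcp_pos: [0.514, -0.1552, 0.0437]
tcp_rot: [2.254, 2.182, 0.005]
wrist_force: [0.0, -0.2, -0.0]
gripper_width: 0.0718
```

```bash
python3 - <<'E'
from h import *
w=cap('wrist','w16')
goto([.514,-.155,.16],Rdown(-.03,0))
E
```

```text
clock 15.1 tcp [ 0.5141 -0.1552  0.0438] q [-0.502  0.704  1.796  0.003  0.637 -0.472] F [ 0.2 -0.4 -1.5]
shift [ 0.     0.003 -0.581] turn [ 0.0027  0.0003 -0.0013] rows 2.8
```

View pics/w16.png

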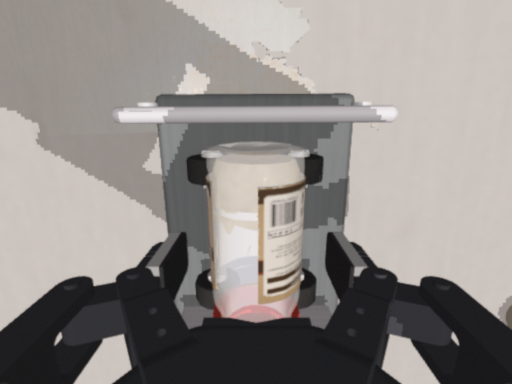

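>>> {"method": "drive_tool", "body": {
  "plan": [
    [0, 0, -0.03, 0, 0, 0, 80],
    [0, 0, -0.1, 0, 0, 0, 85],
    [0, 0, -0.22, 0, 0, 0, 85],
    [0, 0, -0.38, 0, 0, 0, 85],
    [0, 0, -0.55, 0, 0, 0, 85],
    [-0.1, 0, -0.65, 0, 0, 0, 85],
    [-0.25, 0, -0.7, 0, 0, 0, 85],
    [-0.4, 0, -0.72, 0, 0, 0, 85],
    [-0.5, 0, -0.72, 0, 0, 0, 85],
    [-0.55, 0, -0.72, 0, 0, 0, 85],
    [-0.55, 0, -0.72, 0, 0, 0, 85]
  ]
}}

```text
clock: 16.02
tcp_pos: [0.5096, -0.2671, 0.1881]
tcp_rot: [2.256, 2.178, 0.005]
wrist_force: [0.5, -0.6, -0.5]
gripper_width: 0.0848
```

```bash
python3 - <<'E'
from h import *
w=cap('wrist','w17');s=cap('side','s17')
cv2.imwrite('pics/s17c.png',cv2.resize(s['pixels'][230:350,220:340],None,fx=5,fy=5,interpolation=cv2.INTER_CUBIC))
goto([.509,-.311,.19],Rdown(-.03,0))
E
```

```text
clock 16.1167 tcp [ 0.509  -0.264   0.1874] q [-0.675  0.512  1.612  0.004  1.015 -0.644] F [0.3 0.5 0.5]
shift [-0.235  0.008 -0.013] turn [ 0.0021 -0.0005 -0.0016] rows 1.1
```

View pics/w17.png

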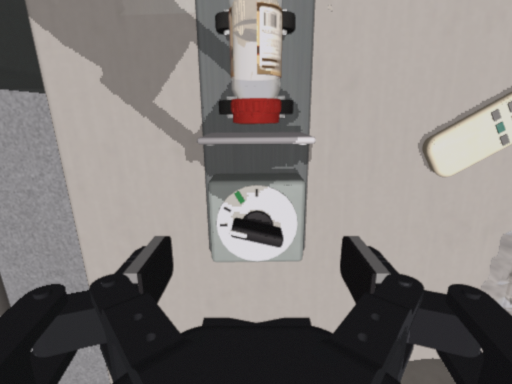

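View pics/s17c.png

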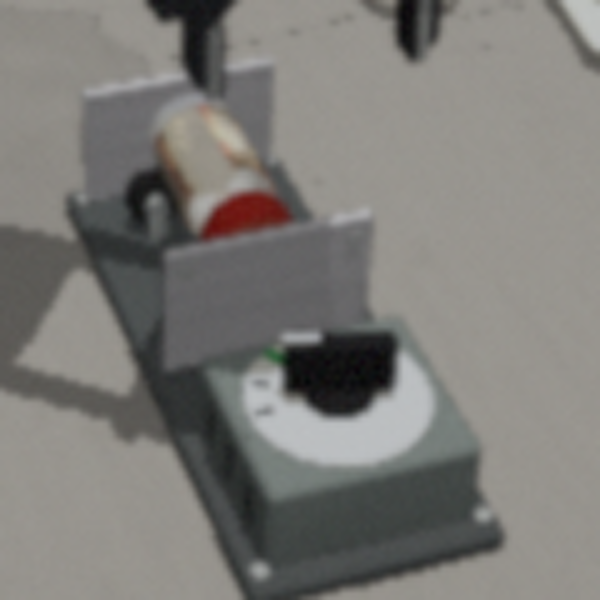

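```bash
python3 - <<'E'
from h import *
c=ld('w17')
cv2.imwrite('pics/w17c.png',cv2.resize(c['pixels'][165:270,195:320],None,fx=6,fy=6,interpolation=cv2.INTER_CUBIC))
a=onz(c,254,20,.057)
cap=onz(c,257,123,.057);print('cap end',cap)
for u,v in ((201,140),(313,140)): print('plate2',onz(c,u,v,.082))
E
```

```text
cap end [ 0.51306473 -0.20828292  0.057     ]
plate2 [ 0.46382699 -0.22015265  0.082     ]
plate2 [ 0.56105085 -0.22352976  0.082     ]
```

View pics/w17c.png

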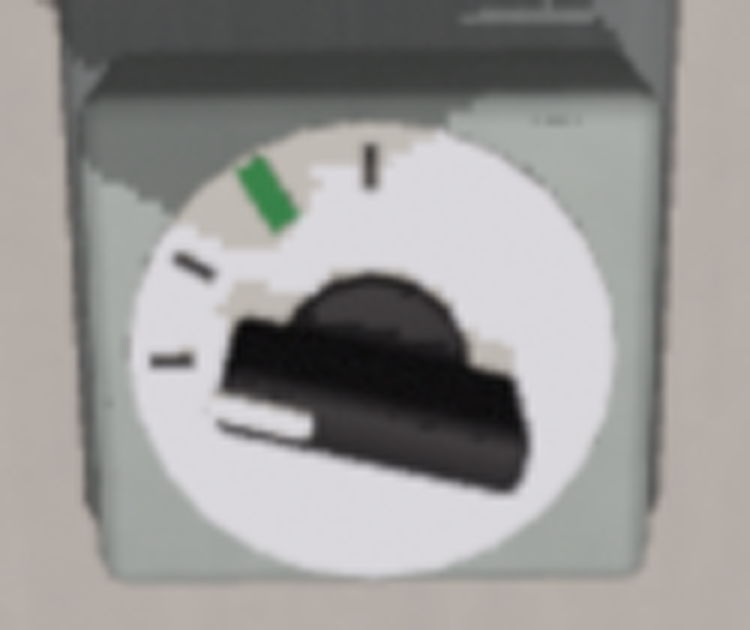

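```bash
python3 - <<'E'
from h import *
c=ld('w17')
f=lambda u,v:(195+u/6-.4,165+v/6-.4)
print('dial',onz(c,*f(372,348),.058))
print('top centre',onz(c,*f(370,440),.091))
a=onz(c,*f(222,432),.091);b=onz(c,*f(512,492),.091);print('edge',a,b,np.linalg.norm(a-b),'ang',np.arctan2(-(b-a)[1],(b-a)[0]))
o=onz(c,*f(372,348),.058)
for n,q in [('first',(172,360)),('m2',(194,266)),('green',(267,194)),('last',(371,166))]:
    d=onz(c,*f(*q),.058)-o; print(n,np.arctan2(d[1],-d[0]))
E
```

```text
dial [ 0.50930946 -0.30809109  0.058     ]
top centre [ 0.50866449 -0.31006536  0.091     ]
edge [ 0.48603916 -0.30788711  0.091     ] [ 0.53037228 -0.31964637  0.091     ] 0.045866174345642274 ang 0.2592772655781148
first -0.027250620787961886
m2 0.49420598935651017
green 1.038092919918127
last 1.599417631758187
```

```bash
cat >> h.py <<'E'
def Rhand(th):
    x=np.array([-np.cos(th),np.sin(th),0]);z=np.array([0,0,-1.0]);return np.c_[x,np.cross(z,x),z]
E
python3 - <<'E'
from h import *
goto([.509,-.310,.16],Rhand(.25))
E
```

```text
clock 16.1167 tcp [ 0.509  -0.264   0.1874] q [-0.675  0.512  1.612  0.004  1.015 -0.644] F [0.3 0.5 0.5]
shift [-0.23   0.007  0.137] turn [ 0.0021  0.001  -0.6465] rows 10.8
```

>>> {"method": "drive_tool", "body": {
  "plan": [
    [-0.05, 0, 0, 0, 0, -0.055, 70],
    [-0.1, 0, 0, 0, 0, -0.11, 60],
    [-0.15, 0, 0, 0, 0, -0.165, 50],
    [-0.2, 0.005, 0, 0, 0, -0.22, 45],
    [-0.23, 0.007, 0, 0, 0, -0.275, 45],
    [-0.23, 0.007, 0.02, 0, 0, -0.33, 45],
    [-0.23, 0.007, 0.04, 0, 0, -0.385, 45],
    [-0.23, 0.007, 0.06, 0, 0, -0.44, 45],
    [-0.23, 0.007, 0.09, 0, 0, -0.5, 45],
    [-0.23, 0.007, 0.12, 0, 0, -0.555, 45],
    [-0.23, 0.007, 0.137, 0, 0, -0.61, 45],
    [-0.23, 0.007, 0.137, 0.002, 0.001, -0.646, 45]
  ]
}}

```text
clock: 17.12
tcp_pos: [0.5081, -0.307, 0.1585]
tcp_rot: [-0.382, -3.115, -0.005]
wrist_force: [-0.8, -0.3, 0.6]
gripper_width: 0.0449
```

```bash
python3 - <<'E'
from h import *
c=cap('wrist','w18')
goto([.509,-.310,.1],Rhand(.25))
E
```

```text
clock 17.1667 tcp [ 0.5086 -0.3072  0.1589] q [-0.732  0.578  1.577  0.     0.99  -2.06 ] F [-0.3 -0.5  0.3]
shift [-0.006 -0.013  0.295] turn [ 0.001  -0.0015  0.0034] rows 1.4
```

View pics/w18.png

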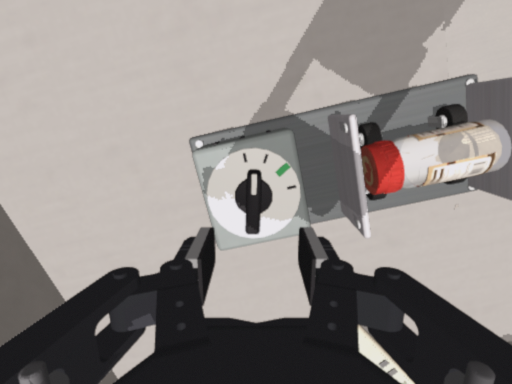

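```bash
python3 - <<'E'
from h import *
c=ld('w18')
cv2.imwrite('pics/w18c.png',cv2.resize(c['pixels'][135:255,185:315],None,fx=6,fy=6,interpolation=cv2.INTER_CUBIC))
E
```

```text
(no output)
```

View pics/w18c.png

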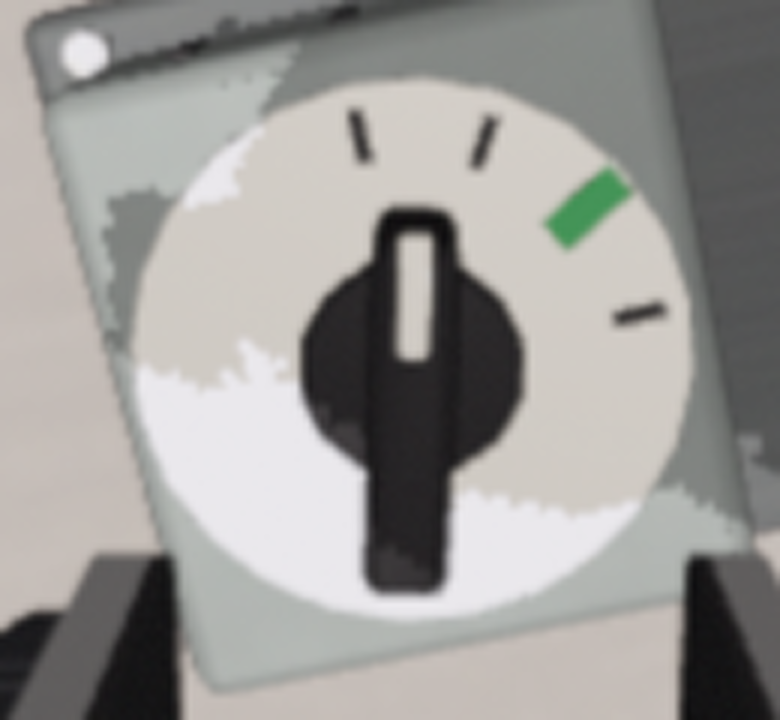

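```bash
python3 - <<'E'
from h import *
c=ld('w18')
f=lambda u,v:(185+u/6-.4,135+v/6-.4)
a=onz(c,*f(415,212),.091);b=onz(c,*f(405,585),.091);print(a,b,(a+b)/2,np.linalg.norm(a-b),np.arctan2(-(b-a)[1],(b-a)[0]))
o=onz(c,*f(415,350),.058);print('dial',o)
for n,q in [('first',(360,136)),('m2',(485,142)),('green',(589,208)),('last',(641,314))]:
    d=onz(c,*f(*q),.058)-o; print(n,np.arctan2(d[1],-d[0]))
goto([.509,-.3095,.067],Rhand(.275))
E
```

```text
[ 0.48131007 -0.30226061  0.091     ] [ 0.53006024 -0.31584147  0.091     ] [ 0.50568515 -0.30905104  0.091     ] 0.05060650848660906 0.27169209248005355
dial [ 0.50752018 -0.30903787  0.058     ]
first 0.002236309529102488
m2 0.5589119525776456
green 1.1127229515193786
last 1.6506839649249574
clock 17.1667 tcp [ 0.5086 -0.3072  0.1589] q [-0.732  0.578  1.577  0.     0.99  -2.06 ] F [-0.3 -0.5  0.3]
shift [-0.006 -0.011  0.46 ] turn [ 0.001  -0.0016  0.0153] rows 2.2
```

>>> {"method": "drive_tool", "body": {
  "plan": [
    [0, -0.005, 0.06, 0, 0, 0.006, 45],
    [-0.003, -0.01, 0.16, 0, 0, 0.012, 45],
    [-0.003, -0.01, 0.28, 0, 0, 0.012, 45],
    [-0.003, -0.01, 0.37, 0, 0, 0.012, 45],
    [-0.003, -0.01, 0.43, 0, 0, 0.012, 45],
    [-0.003, -0.01, 0.455, 0, 0, 0.012, 45],
    [-0.003, -0.01, 0.455, 0, 0, 0.012, 45]
  ]
}}

```text
clock: 17.75
tcp_pos: [0.5077, -0.3079, 0.0663]
tcp_rot: [-0.42, -3.108, -0.007]
wrist_force: [-0.6, -0.3, -0.1]
gripper_width: 0.0449
```

```bash
python3 - <<'E'
from h import *
c=cap('wrist','w19')
goto([.508,-.309,.067],Rhand(.27))
E
```

```text
clock 17.8 tcp [ 0.5084 -0.3086  0.0675] q [-7.340e-01  7.130e-01  1.630e+00  1.000e-03  8.040e-01 -2.036e+00] F [-0.8 -0.3 -0.6]
shift [ 0.001 -0.002  0.002] turn [ 0.0013 -0.002   0.0008] rows 0.0
```

View pics/w19.png

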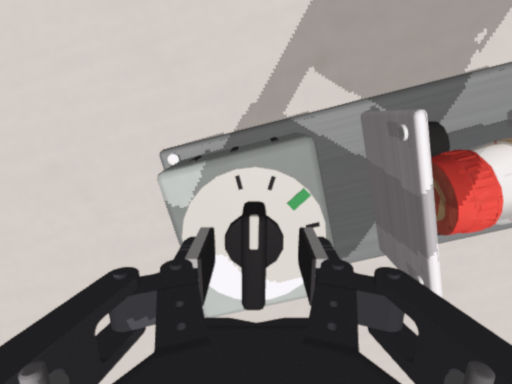

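>>> {"method": "drive_tool", "body": {
  "plan": [
    [0, -0.004, 0, 0, 0, 0, 35],
    [0, -0.004, 0, 0, 0, 0, 25],
    [0, -0.004, 0, 0, 0, 0, 18],
    [0, -0.004, 0, 0, 0, 0, 12],
    [0, -0.004, 0, 0, 0, 0, 8],
    [0, -0.004, 0, 0, 0, 0, 8],
    [0, -0.004, 0, 0, 0, 0, 8]
  ],
  "squeeze": 20
}}

```text
clock: 18.38
tcp_pos: [0.5086, -0.3097, 0.0684]
tcp_rot: [-0.42, -3.111, -0.004]
wrist_force: [0.1, 1.3, 5.5]
gripper_width: 0.0117
```

```bash
python3 - <<'E'
from h import *
goto([.508,-.309,.067],Rhand(1.077));print(arm.observe()['gripper_width'],arm.observe()['moment'])
E
```

```text
clock 18.3833 tcp [ 0.5086 -0.3097  0.0684] q [-7.350e-01  7.120e-01  1.629e+00  1.000e-03  8.050e-01 -2.038e+00] F [0.1 1.3 5.5]
shift [0.004 0.002 0.007] turn [ 0.0004 -0.0016  0.386 ] rows 6.5
0.01166399755082305 [ 0.18940267  0.07093121 -0.07808089]
```

>>> {"method": "drive_tool", "body": {
  "plan": [
    [0, 0, 0, 0, 0, 0.03, 8],
    [0, 0, 0, 0, 0, 0.07, 8],
    [0, 0, 0, 0, 0, 0.12, 8],
    [0, 0, 0, 0, 0, 0.17, 8],
    [0, 0, 0, 0, 0, 0.22, 8],
    [0, 0, 0, 0, 0, 0.27, 8],
    [0, 0, 0, 0, 0, 0.32, 8],
    [0, 0, 0, 0, 0, 0.36, 8],
    [0, 0, 0, 0, 0, 0.386, 8],
    [0, 0, 0, 0, 0, 0.386, 8],
    [0, 0, 0, 0, 0, 0.386, 8]
  ]
}}

```text
clock: 19.3
tcp_pos: [0.509, -0.3092, 0.0684]
tcp_rot: [-1.608, -2.695, -0.003]
wrist_force: [1.7, 1.5, 1.1]
gripper_width: 0.0117
```

```bash
python3 - <<'E'
from h import *
c=cap('wrist','w20')
goto([.508,-.309,.067],Rhand(1.077));print(arm.observe()['gripper_width'],arm.observe()['moment'])
E
```

```text
clock 19.35 tcp [ 0.509  -0.3093  0.0684] q [-0.734  0.711  1.629  0.002  0.805 -1.23 ] F [1.8 2.6 2.1]
shift [ 0.003 -0.004  0.007] turn [ 0.0002 -0.0017  0.0005] rows 0.0
0.0116936495254933 [ 0.45027334 -0.32601797 -0.03318165]
```

View pics/w20.png

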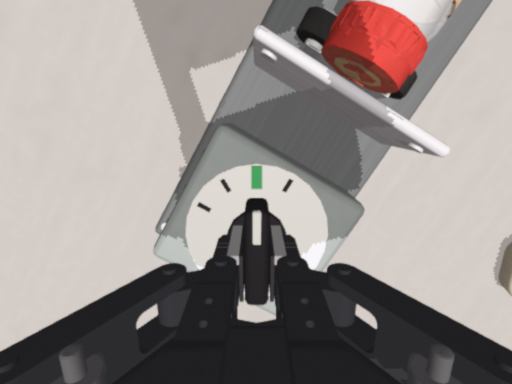

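Pointer (257,228) is in line with the green mark (257,177). Release and lift straight up.

>>> {"method": "drive_tool", "body": {
  "plan": [
    [0, 0, 0, 0, 0, 0, 14],
    [0, 0, 0, 0, 0, 0, 20],
    [0, 0, 0, 0, 0, 0, 30],
    [0, 0, 0, 0, 0, 0, 40],
    [0, 0, -0.05, 0, 0, 0, 40],
    [0, 0, -0.15, 0, 0, 0, 40],
    [0, 0, -0.3, 0, 0, 0, 40],
    [0, 0, -0.45, 0, 0, 0, 40],
    [0, 0, -0.55, 0, 0, 0, 40],
    [0, 0, -0.6, 0, 0, 0, 40],
    [0, 0, -0.6, 0, 0, 0, 40]
  ]
}}

```text
clock: 20.27
tcp_pos: [0.5104, -0.3108, 0.1916]
tcp_rot: [1.608, 2.695, 0.001]
wrist_force: [0.1, -0.1, -0.3]
gripper_width: 0.0396
```

```bash
python3 - <<'E'
from h import *
c=cap('wrist','w21');s=cap('side','s21');t=cap('top','t21')
cv2.imwrite('pics/w21c.png',cv2.resize(c['pixels'][60:260,150:400],None,fx=3,fy=3,interpolation=cv2.INTER_CUBIC))
st=log();print(st['tcp_pos'],st['wrist_force'])
E
```

```text
[ 0.50825597 -0.30898045  0.18726512] [ 0.14353359  0.52443671 -0.9346955 ]
```

View pics/w21.png

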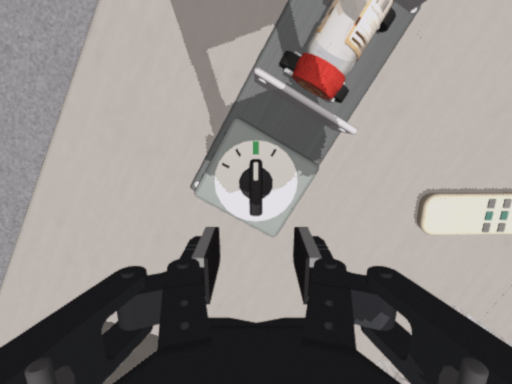

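View pics/s21.png

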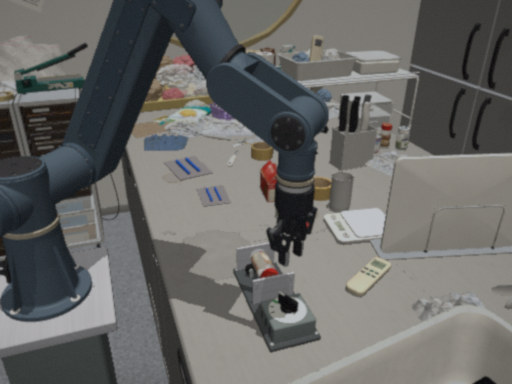

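View pics/w21c.png

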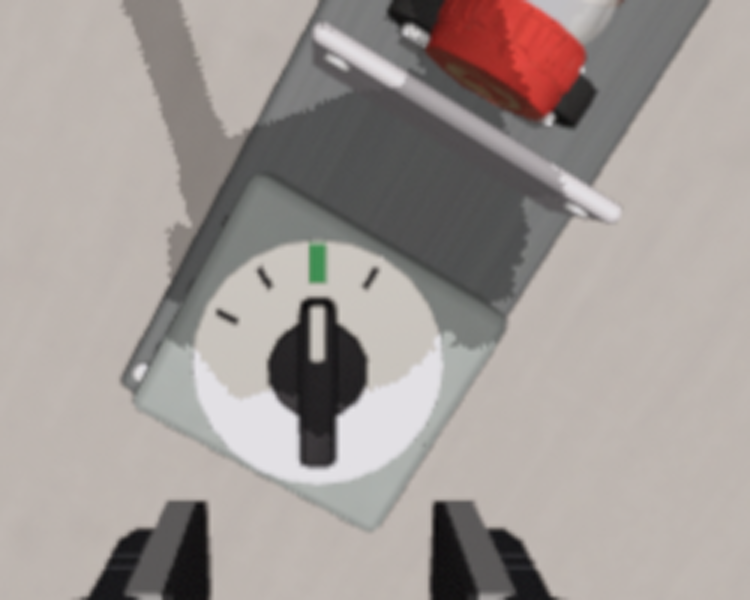

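```bash
python3 - <<'E'
from h import *
t=ld('top0');u=ld('t21')
for c in (t,u): print([ (b[0].round(1)) for b in blobs(c,'redyel',30,(195,150,300,185))])
print(arm.close_job())
E
```

```text
[array([216.6, 166.2]), array([278.9, 167.1])]
[array([216.6, 166.5]), array([278.8, 167.1])]
the job is handed in; nothing more can be done
None
```

The job is done and handed in at about 20 s of the 70 s. The system gave no verdict, so the checks below are from my own measurements.

**What I did**
- **Rest:** I gripped the red-capped jar from the side, turned it 90° while holding it, and laid it in the groove of the smaller grey rest. After I let go, the wrist picture put its centre at about (0.518, 0.350), within roughly 2 mm of the groove centre.
- **Roller:** I took it again from above and laid it on the four wheels with the cap towards the control box. The picture after release showed it on the wheels. The cap end was at y ≈ -0.208, against -0.208 expected for a centred jar.
- **Handle:** I gripped the handle at about 0.24 rad, turned it clockwise to about 1.05 rad, let go and lifted clear.

**Last checks**
- The pointer is in line with the green mark, and the jar is still on the wheels.
- The wrist force is about zero and the gripper is well above everything.
- The tea box and timer are within 0.3 px of where they started in the top view. I did not measure the green-labelled jar; the arm never went near it.

**Disagreements between measurements**
- The wrist camera and the fixed cameras differed by 1–3 mm on several points (jar, rest, roller), so I used values in between.
- My two readings of the dial's mark angles differed by up to 0.08 rad. I used their average, and the final alignment with the green mark looked exact.
- One early height for the groove, measured with the top camera, came out at 1 mm instead of 12 mm. I replaced it with two wrist-camera views, which gave 9–13 mm.

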